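# Fit the snap ring on the filament turntable

## Robot

A 6-joint arm with a two-finger parallel gripper is mounted at the origin on the work surface. World frame = base frame: x ahead of the robot, y to its left, z up, the work surface at z = 0. Lengths are in mm, angles in rad, forces in N, time in s.
With the tool pointing down it reaches from about 325 to 900 mm from the base axis. Payload 3.5 kg.
Tool frame: the origin (TCP) lies on the centre line of the jaws, within the pads' length; the fingertips stand 25 mm ahead of it and the grasp point (between the pads) lies 6 mm ahead of it; z points along the fingers, y is the direction in which the jaws open and shut (so a half turn about z gives the same grasp; the last joint's range is limited). The gripper opens to 85 mm and grips with 20 to 120 N. Pads are 22 mm wide; open, the fingers measure 114 mm over their backs; the gripper's body (76 mm by 85 mm) begins 54 mm behind the grasp point. The pads swing forward as they close: fully open they stand 13 mm farther back than shut.
Start: joints at [-0.103, 0.276, -0.026, 1.268, 0, 1.467], TCP at [624.998, -0.01, 256.313] pointing down, gripper open.
Joint ranges: [-3.12, 3.12], [-0.85, 1.88], [-1.08, 1.24], [-1.95, 2.15], [-1.57, 1.53], [-3.14, 3.14]. Speed limits (rad/s): [2.57, 2.57, 3.14, 3.14, 3.14, 3.14].

## Interface

Orientations are given as a 3x3 rotation matrix whose columns are the frame's x, y, z axes.
In Python, from station import manip gives the robot as it stands.
- The arm moves only by the tool jog_arm, never from a script. Its argument "moves" is a list of rows, each an object of numbers: "dx", "dy", "dz": the shift along the tool's x, y, z in mm; "ax", "ay", "az": the turn, a rotation vector about the tool's x, y, z in rad. In form: [{"dx": .., "dy": .., "dz": .., "ax": .., "ay": .., "az": ..}, ...]. A call has 1 to 8 rows; each row is the pose to reach, as a shift and turn from the pose measured when the call began, along the tool's axes at that moment; what a row does not reach only later rows make up. A row lasts 1/10 s, in which the tool goes at most 50 mm and 8.59 degrees, less where a joint would pass 70% of its speed; a pose out of reach is approached as far as the arm can. A call with a gripper value outside its range is refused whole. "gripper" is the gripper's target within -1 to 1 (shut at 1, half-way at 0, fully open at -1), set as the call begins (left out, the last holds). The fingers move at their own pace and stop on an object; the grip force is fixed at half the most. Time passes only in rows, so rows that repeat a pose let the fingers close. It gives the time, the measured TCP pose, the force and the opening at its end, in the units of the state.
- manip.sense(): the state, without advancing time (a new reading comes with each control period).
- manip.camera(name): name is "scene" or "side" or "wrist"; returns the picture (384x512x3 uint8, blue, green, red); there is no depth.
- manip.calibration(name): a dict with "vfov" (degrees; the focal length in pixels is half the picture's height over the tangent of half this angle, whatever the lens; pixels are square), "cx", "cy" (the principal point, pixels), "camera_from_world" (4x4, takes a point from world to camera coordinates); the wrist camera has in their place "mount" (4x4, takes a point from camera to tool coordinates, whose origin is the TCP and whose axes are the flange's). Camera axes: x right, y up, looking along -z (the intrinsics and any distortion apply to the point x, -y, -z); pixel columns grow to the right and rows downward; lengths in mm; the calibration is good to about 2 mm. A picture is of the moment at which its call begins: read the wrist's pose just before it. calibration takes no time and is no camera call.
- manip.close_job(): hands the job in, once; it reports no verdict.
The state is a dict: "clock": time; "joint_positions": joint angles; "joint_vel": joint speeds; "joint_efforts": joint torques, N m; "tool_pos": TCP position; "ee_rot": TCP orientation; "contact_force": force on the tool from outside, world axes, zero at the start; "moment": the same for the moment, N m; "width": opening from 0.0 (shut) to 1.0 (fully open).
Only numpy, scipy, OpenCV 4.12 (cv2) and the standard library are available. Lean on these libraries where they do the work, as an engineer would, in place of code of your own. Each camera call takes 0.05 s, during which the arm holds its last target. There are 200 camera calls.

## Task

Take the ring pliers, pick the snap ring off its dish by its eyes and carry it, spread, over the axle of the filament turntable; press it gently (15 N at most) down with the sprung red disc until the disc stops, then let the ring contract fully into the axle's groove. Stand the pliers back upright in their holder; touch the ring only with the pliers and leave the game pieces and the screwdriver where they are.

Things in the scene. Friction and masses are not known exactly. Their poses are not given: they have to be found in the camera images.
- stand_axis (a point): Filament turntable, fixed: orange spool 150 mm across, its top face 64 mm above the table. This point: on the axle's vertical axis, at that face. The axle stands at a different height each time (not reported, find it by feel): the upper face of the red disc, pressed right down to its stop, lies 7 to 25 mm above this point.
- stand: The turntable, origin under its centre, with axle (39 mm thick) and slippery red disc (86 mm wide) sprung upwards on it: free, the disc stands 10 mm above its stop; 2 N start it, 6 N bring it to the solid stop. The groove (34.4 mm thick, 9 mm wide) begins 1 mm below the stopped disc's upper face; above it a 9.5 mm land of 39 mm, then a 6 mm lead-in cone: axle end 23.5 mm above the stopped disc.
- ring_mid (a point): Steel snap ring, 6 mm thick, 36 g, flat on its dish: bore 34.8 mm, outside 44.8 mm, gap towards its +x. This point: centre of the bore, half-way up. At each end is an eye, a square hole 7 mm wide, open above; closed, the eye centres lie at x +20 mm, y +18.5 and -18.5 mm.
- ring: The same ring, origin central on its underside. Its arms are hinged near the back and spring shut (1.7 N at each eye shut, 3.5 N spread). On fully squeezed pliers its bore clears the axle by about 1.5 mm all round, its middle 12 mm from the line between the tips, towards the ring's back (-x). Shut, that is 20 mm: as it shuts, the tips must follow 8 mm outwards (+x) or they may catch on the axle.
- ring_left (a joint): How far the ring's left arm (+y) is spread, rad: 0 shut, about 0.27 on fully squeezed pliers, about 0.15 when it sits on the axle's land outside the groove
- ring_right (a joint): The same for the right arm (-y); both always move alike
- dish_top (a point): Centre of the top face of the fixed round plywood dish (92 mm across, 12 mm high) that carries the ring; a boss 31 mm wide and 5 mm high stands in the ring's bore with play
- pliers_grip (a point): Ring pliers, 0.18 kg, upright on their tips in the holder. This point: midway between the two blue grip barrels (cylinders 16 mm thick, 26 mm long, along x, apart along y), 115 mm above the tip ends. Squeezing along y spreads the tips: 62 mm over the barrels' outsides (rest) - tip centres 33 mm apart; 58.5 mm - 37 mm; 38 mm (solid stop) - 62 mm.
- pliers: The same pliers, origin midway between the tip ends. The handles spring open: 5 N at rest, 10 N at the stop, about 14 N with the ring on. Each tip is a pin 4 mm thick, 5 mm long, under a shoulder 8 by 8 mm that rests on the ring when the pin is in its eye. Jaws 8 mm thick (x); the pivot plate, 16 mm by 56 mm, lies 58 to 72 mm above the tip ends.
- holder_floor (a point): Fixed plywood holder of the pliers: an upright pocket 12 mm (x) by 64 mm (y), open above. This point: centre of the pocket's floor, 8 mm above the table, on which the tips stand; the rim is 42 mm higher, with a lead-in sloping to 27 mm (x). x and y as those of the standing pliers.
- cone_piece: White conical game piece, 36 mm across, 36 mm high; origin under its centre; leave alone
- tile_piece: Blue square game tile, 45 by 45 by 12 mm; origin under its centre; leave alone
- screwdriver: Screwdriver, 170 mm, lying on the mat; leave alone

How it is judged (in metres and radians):
On the way, in this order (a step that is already met when the one before it is completed fails the run):
1. the snap ring is spread on the pliers and lifted clear of its dish (z of ring_mid in the frame of dish_top above 0.03 m and value of joint ring_left above 0.15 rad and contact force between ring and pliers above 0.3 N), for 0.2 s.
2. the ring has contracted into the groove of the axle (value of joint ring_left below 0.06 rad and horizontal distance between ring_mid and stand_axis below 0.003 m and z of ring_mid in the frame of stand_axis between 0.007 and 0.032 m and angle between ring_mid's own z axis and vertical below 0.1 rad), for 0.2 s.
At the end, for the whole second after the job is handed in: The ring sits shut (spread under 0.06 rad) and level (within 0.1 rad) in the groove, within 3 mm of the axle axis and 7 to 32 mm above the spool's top face; the pliers stand upright (within 0.2 rad) at rest in the holder, tips within 12 mm of the pocket floor's centre (all of step 2 and distance between pliers and holder_floor below 0.012 m and angle between pliers's own z axis and vertical below 0.2 rad and linear speed of each of pliers, ring below 0.02 m/s); the robot touches nothing.
It fails at once if the ring was pressed on the turntable with more than 17 N (contact force between ring and stand above 17 N).
It fails at once if the pliers were pressed on the turntable with more than 17 N (contact force between pliers and stand above 17 N).
It fails at once if the ring was touched by the gripper instead of the pliers (contact force between the fingers and ring above 0.5 N).
It fails at once if a game piece or the screwdriver was disturbed (distance of any of cone_piece, tile_piece, screwdriver from where it was at the start of the episode above 0.02 m).
It also fails if it takes over 72 s, if anything falls off the work surface, if the arm or the gripper's body presses on something with over 40 N, if the wrist force passes 120 N, or if a joint passes its speed limit or range.

## Working session

There is one attempt and no reset: what is moved stays moved. The work goes in short steps, Python scripts to look and compute and a tool call to move; the robot and the scene stay as the last step left them, time stands still between calls to the robot, and variables do not carry over. Pictures are saved under pics/ and viewed, about 8 in all and at most 12, crops included, and the job is handed in when it is done.

Besides the shell and the picture viewer there is one more tool, called as name([rows], argument=value, ...), one row to a line, values as JSON. jog_arm: Moves the arm, as the interface text tells. Its arguments: {"type":"object","properties":{"moves":{"type":"array","items":{"type":"object","properties":{"dx":{"type":"number"},"dy":{"type":"number"},"dz":{"type":"number"},"ax":{"type":"number"},"ay":{"type":"number"},"az":{"type":"number"}}}},"gripper":{"type":"number"}},"required":["moves"]}

```bash
mkdir -p pics; ls
python3 - <<'E'
from station import manip
import cv2, numpy as np
np.set_printoptions(precision=3,suppress=True)
s=manip.sense(); print(s)
for n in ["scene","side","wrist"]:
    print(n,manip.calibration(n))
    cv2.imwrite(f"pics/{n}0.png",manip.camera(n))
a=[cv2.imread(f"pics/{n}0.png") for n in ["scene","side"]]
cv2.imwrite("pics/c0.png",cv2.resize(np.hstack(a),None,fx=.78,fy=.78))
E
```

```text
pics
{'clock': 0.0, 'joint_positions': array([-0.103,  0.277, -0.028,  1.268, -0.   ,  1.467]), 'joint_vel': array([-0.001,  0.001,  0.002, -0.001, -0.001, -0.001]), 'joint_efforts': array([ -0.001, -44.551,  29.52 ,   0.016,  -0.   ,  -0.   ]), 'tool_pos': array([624.288,   0.069, 255.128]), 'ee_rot': array([[ 0.   ,  1.   , -0.002],
       [ 1.   , -0.   ,  0.   ],
       [ 0.   , -0.002, -1.   ]]), 'contact_force': array([-0.457,  0.908, -0.229]), 'moment': array([-0.075, -0.03 , -0.022]), 'width': 0.9998764593465286}
scene {'vfov': 53.99926735196754, 'cx': 259.1189093669681, 'cy': 191.28420245004486, 'camera_from_world': array([[   -0.579,     0.815,    -0.014,   385.583],
       [   -0.51 ,    -0.349,     0.786,   198.819],
       [    0.636,     0.462,     0.618, -1290.861],
       [    0.   ,     0.   ,     0.   ,     1.   ]])}
side {'vfov': 42.85938125585442, 'cx': 248.27167633978743, 'cy': 198.77838293549456, 'camera_from_world': array([[   0.914,   -0.406,    0.019, -569.88 ],
       [   0.178,    0.442,    0.879, -165.408],
       [  -0.365,   -0.8  ,    0.476, -882.222],
       [   0.   ,    0.   ,    0.   ,    1.   ]])}
wrist {'vfov': 59.058318011735594, 'cx': 255.9722187406328, 'cy': 187.86207500167842, 'mount': array([[   0.   ,    0.955,    0.296,   76.323],
       [   1.   ,   -0.   ,   -0.   ,    1.334],
       [  -0.   ,    0.296,   -0.955, -117.712],
       [   0.   ,    0.   ,    0.   ,    1.   ]])}
```

View pics/scene0.png

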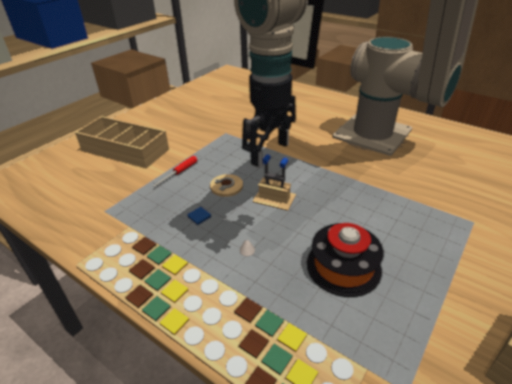

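View pics/wrist0.png

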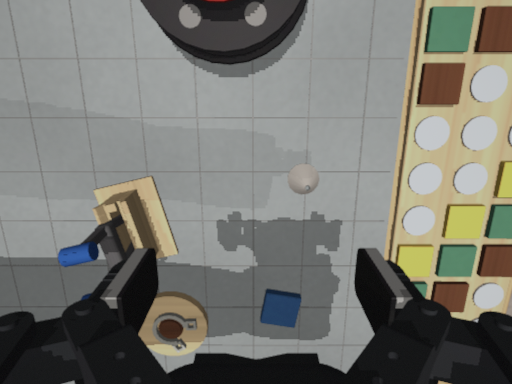

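The overview shows the holder with pliers at about (275,185), the dish at (226,184) and the turntable at (347,255). In the wrist view the holder is at (140,225), the ring at (172,328) and the turntable at the top (225,0).

```bash
cat > h.py <<'E'
from station import manip
import cv2, numpy as np
np.set_printoptions(precision=3,suppress=True)
def cam(n,s=None):
    c=manip.calibration(n)
    if n=="wrist":
        s=s or manip.sense(); T=np.eye(4);T[:3,:3]=s["ee_rot"];T[:3,3]=s["tool_pos"]
        M=np.linalg.inv(T@c["mount"])
    else: M=c["camera_from_world"]
    f=192/np.tan(np.radians(c["vfov"]/2))
    return M,f,c["cx"],c["cy"]
def ray(C,px):
    M,f,cx,cy=C; R=M[:3,:3]
    d=R.T@np.array([(px[0]-cx)/f,-(px[1]-cy)/f,-1]); return -R.T@M[:3,3],d/np.linalg.norm(d)
def onz(C,px,z):
    o,d=ray(C,px); return o+d*(z-o[2])/d[2]
def tri(rs):
    A=sum(np.eye(3)-np.outer(d,d) for o,d in rs); b=sum((np.eye(3)-np.outer(d,d))@o for o,d in rs)
    X=np.linalg.solve(A,b); return X,[np.linalg.norm(np.cross(X-o,d)) for o,d in rs]
def proj(C,X):
    M,f,cx,cy=C; p=M[:3,:3]@X+M[:3,3]; return np.array([cx+f*p[0]/-p[2],cy-f*p[1]/-p[2]])
def blobs(mask,amin=15):
    n,l,st,ce=cv2.connectedComponentsWithStats(mask.astype(np.uint8))
    return [(ce[i].round(1),st[i]) for i in range(1,n) if st[i][4]>=amin]
def hsv(im): return cv2.cvtColor(im,cv2.COLOR_BGR2HSV)
def blue(im,v=40):
    h=hsv(im); return (h[...,0]>105)&(h[...,0]<130)&(h[...,1]>150)&(h[...,2]>v)
def red(im):
    h=hsv(im); return ((h[...,0]<6)|(h[...,0]>174))&(h[...,1]>150)&(h[...,2]>80)
E
python3 - <<'E'
from h import *
for n in ["scene","side","wrist"]:
    im=cv2.imread(f"pics/{n}0.png"); print(n,"blue");[print(*b) for b in blobs(blue(im))]
    print("red");[print(*b) for b in blobs(red(im))]
E
```

```text
scene blue
[46.1 20.3] [   3    0   83   47 3027]
[265.9 158.8] [263 155   7   9  33]
[283.4 161.9] [281 158   6   9  38]
[198.9 215.2] [189 208  21  15 183]
red
[185.5 164. ] [175 156  22  18 166]
[348.8 239.1] [328 223  43  31 707]
side blue
[193.1 197.7] [186 193  15  10 105]
[206.7 206.3] [199 201  16  11 113]
[307.7 263.6] [298 257  20  17 134]
[294.8 261.4] [291 259   8   8  18]
red
[208.8 160.1] [192 152  35  15 258]
[283.3 348.1] [258 334  53  29 844]
wrist blue
[ 78.2 253.9] [ 59 242  39  25 672]
[280.1 307.9] [ 261  290   40   37 1128]
[ 85.7 296.6] [ 82 294   9   6  24]
red
[216.9   0.3] [206   0  21   2  30]
```

View pics/side0.png

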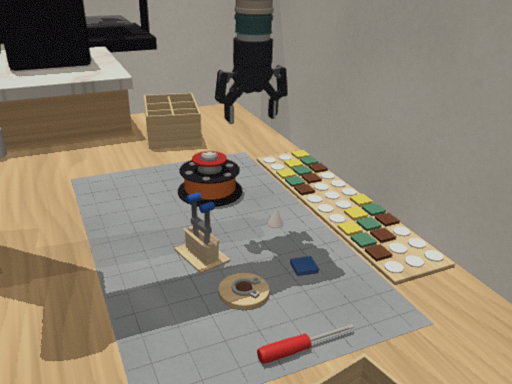

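The side view shows the barrels at (193,198) and (207,206), the dish at (245,290) and the red disc at (209,160).

Run:
```python
from h import *
S,D,W=cam("scene"),cam("side"),cam("wrist")
A,e=tri([ray(S,(283.4,161.9)),ray(D,(193.1,197.7))]);print(A,e)
B,e=tri([ray(S,(265.9,158.8)),ray(D,(206.7,206.3))]);print(B,e)
print("wrist A at z",onz(W,(78.2,253.9),A[2]), "tri all",tri([ray(S,(283.4,161.9)),ray(D,(193.1,197.7)),ray(W,(78.2,253.9))]))
m=(A+B)/2;d=A-B;print("mid",m,"dist",np.linalg.norm(d),"yaw of y axis",np.degrees(np.arctan2(d[1],d[0])))
print("disc",tri([ray(S,(348.8,239.1)),ray(D,(208.8,160.1))]))
print("dish",onz(W,(172,328),15),onz(D,(244,290),12),onz(S,(226,184),12))
```

```text
[477.286 -58.285 123.422] [np.float64(0.6370134851383298), np.float64(0.637013485138297)]
[ 490.148 -101.834  123.89 ] [np.float64(0.1410664154009036), np.float64(0.1410664154009603)]
wrist A at z [479.696 -57.793 123.422] tri all (array([478.114, -58.028, 123.173]), [np.float64(1.2814755730850633), np.float64(0.42393752759601316), np.float64(1.2577790057118972)])
mid [483.717 -80.059 123.656] dist 45.41176229601869 yaw of y axis 106.4544149766055
disc (array([594.747, 177.774,  86.359]), [np.float64(0.19238533468025276), np.float64(0.19238533468019883)])
dish [ 519.083 -220.618   15.   ] [ 513.459 -228.628   12.   ] [ 517.99  -218.522   12.   ]
```

jog_arm([
  {"dx": -30,"dy": -13,"dz": 10,"az": -0.14},
  {"dx": -60,"dy": -26,"dz": 20,"az": -0.28},
  {"dx": -100,"dy": -42,"dz": 30,"az": -0.42},
  {"dx": -140,"dy": -60,"dz": 40,"az": -0.56},
  {"dx": -180,"dy": -76,"dz": 50,"az": -0.7},
  {"dx": -219,"dy": -94,"dz": 60,"az": -0.84},
  {"dx": -219,"dy": -94,"dz": 75,"az": -0.98},
  {"dx": -219,"dy": -94,"dz": 90,"az": -1.12},
])

```text
invalid input
```

jog_arm([
  {"dx": -60,"dy": -26,"dz": 20,"ax": 0,"ay": 0,"az": -0.14},
], gripper=-1)

```text
clock: 0.25
tool_pos: [608.6, -40.9, 242.8]
ee_rot: [[-0.149, 0.989, 0.004], [0.989, 0.149, 0.001], [0.0, 0.004, -1.0]]
contact_force: [0.8, -0.4, 0.1]
width: 0.997
```

jog_arm([
  {"dx": -40,"dy": -25,"dz": 10,"ax": 0,"ay": 0,"az": -0.14},
  {"dx": -80,"dy": -50,"dz": 20,"ax": 0,"ay": 0,"az": -0.28},
  {"dx": -120,"dy": -75,"dz": 35,"ax": 0,"ay": 0,"az": -0.42},
  {"dx": -164,"dy": -104,"dz": 50,"ax": 0,"ay": 0,"az": -0.56},
  {"dx": -164,"dy": -104,"dz": 80,"ax": 0,"ay": 0,"az": -0.7},
  {"dx": -164,"dy": -104,"dz": 110,"ax": 0,"ay": 0,"az": -0.84},
  {"dx": -164,"dy": -104,"dz": 133,"ax": 0,"ay": 0,"az": -0.98},
  {"dx": -164,"dy": -104,"dz": 133,"ax": 0,"ay": 0,"az": -1.12},
], gripper=-1)

```text
clock: 1.05
tool_pos: [527.2, -217.0, 104.8]
ee_rot: [[-0.956, 0.292, -0.003], [0.292, 0.956, 0.005], [0.005, 0.004, -1.0]]
contact_force: [-0.9, 1.3, 0.6]
width: 1.0
```

jog_arm([
  {"dx": 0,"dy": 0,"dz": 0,"ax": 0,"ay": 0,"az": -0.14},
  {"dx": 0,"dy": 0,"dz": 0,"ax": 0,"ay": 0,"az": -0.28},
  {"dx": 0,"dy": 0,"dz": 0,"ax": 0,"ay": 0,"az": -0.42},
  {"dx": 0,"dy": 0,"dz": 0,"ax": 0,"ay": 0,"az": -0.56},
  {"dx": 0,"dy": 0,"dz": 0,"ax": 0,"ay": 0,"az": -0.6},
  {"dx": 0,"dy": 0,"dz": 0,"ax": 0,"ay": 0,"az": -0.6},
], gripper=-1)

```text
clock: 1.65
tool_pos: [526.9, -216.8, 104.5]
ee_rot: [[-0.954, -0.298, -0.004], [-0.298, 0.954, 0.006], [0.002, 0.006, -1.0]]
contact_force: [-0.7, 0.2, 0.1]
width: 0.997
```

Run:
```python
from h import *
import pickle
s=manip.sense();im=manip.camera("wrist");pickle.dump((s,im),open("w1.pkl","wb"))
cv2.imwrite("pics/w1.png",im);print(s["tool_pos"],s["ee_rot"],s["joint_positions"],s["clock"])
```

```text
[ 526.94  -216.826  104.488] [[-0.954 -0.298 -0.004]
 [-0.298  0.954  0.006]
 [ 0.002  0.006 -1.   ]] [-0.505  0.307 -0.329  0.941  0.003 -0.808] 1.65
```

View pics/w1.png

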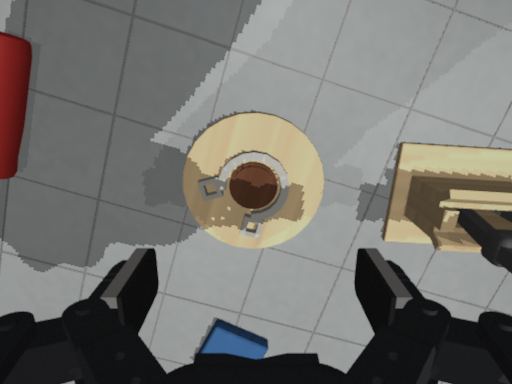

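The dish is at (253,183), the ring centre near (254,186), and the eyes near (211,188) and (251,227). The ring gap points down-left in the image. Zooming for accuracy.

Run:
```python
import cv2
im=cv2.imread("pics/w1.png")[120:250,180:325]
cv2.imwrite("pics/w1c.png",cv2.resize(im,None,fx=4.5,fy=4.5,interpolation=cv2.INTER_CUBIC))
```

```text
(no output)
```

View pics/w1c.png

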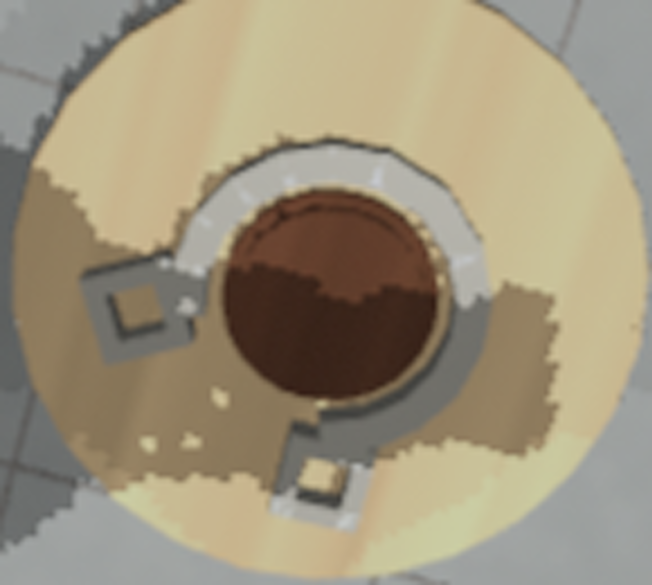

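Run:
```python
from h import *
import pickle
s,im=pickle.load(open("w1.pkl","rb"));C=cam("wrist",s)
e1=onz(C,(210.05,188.3),18);e2=onz(C,(251.4,226.7),18)
m=(e1+e2)/2;y=e2-e1;print(e1,e2,np.linalg.norm(y),m);y/=np.linalg.norm(y);x=np.array([y[1],-y[0],0])
print("ring y yaw",np.degrees(np.arctan2(y[1],y[0])),"centre",m-20*x,"boss",onz(C,(180+332/4.5-.4,120+295/4.5-.4),17))
print("dish centre",onz(C,(180+330/4.5-.4,120+282/4.5-.4),12))
# look target for pliers
print("grip in tool", s["ee_rot"].T@(np.array([483.7,-80,126])-s["tool_pos"]))
```

```text
[ 525.138 -246.713   18.   ] [ 542.505 -214.064   18.   ] 36.98115304290456 [ 533.822 -230.389   18.   ]
ring y yaw 61.98997771391805 centre [ 516.164 -220.996   18.   ] boss [ 515.333 -221.155   17.   ]
dish centre [ 514.988 -221.567   12.   ]
grip in tool [  0.476 143.631 -20.58 ]
```

jog_arm([
  {"dx": 0,"dy": 0,"dz": -40,"ax": 0,"ay": 0,"az": 0},
  {"dx": 0,"dy": 0,"dz": -80,"ax": 0,"ay": 0,"az": 0},
  {"dx": 0,"dy": 30,"dz": -95,"ax": 0,"ay": 0,"az": 0},
  {"dx": 0,"dy": 70,"dz": -95,"ax": 0,"ay": 0,"az": 0},
  {"dx": 0,"dy": 110,"dz": -95,"ax": 0,"ay": 0,"az": 0},
  {"dx": 0,"dy": 143,"dz": -95,"ax": 0,"ay": 0,"az": 0},
  {"dx": 0,"dy": 143,"dz": -95,"ax": 0,"ay": 0,"az": 0},
  {"dx": 0,"dy": 143,"dz": -95,"ax": 0,"ay": 0,"az": 0},
], gripper=-1)

```text
clock: 2.5
tool_pos: [484.7, -80.4, 200.5]
ee_rot: [[-0.954, -0.299, -0.003], [-0.299, 0.954, 0.005], [0.002, 0.006, -1.0]]
contact_force: [0.2, 0.7, -0.0]
width: 0.996
```

Run:
```python
from h import *
import pickle
s=manip.sense();im=manip.camera("wrist");pickle.dump((s,im),open("w2.pkl","wb"))
cv2.imwrite("pics/w2.png",im);C=cam("wrist",s)
bs=[b for b in blobs(blue(im,30),100)]
for b in bs: print(*b,onz(C,b[0],123))
m=blue(im,30)
print("boxes",[cv2.minAreaRect(c) for c in cv2.findContours(m.astype(np.uint8),0,2)[0] if len(c)>10])
print(s["tool_pos"],s["ee_rot"],s["clock"])
```

```text
[217.1 217.6] [ 205  195   25   47 1064] [ 496.991 -100.89   123.   ]
[291.  221.8] [ 278  199   28   47 1051] [486.057 -56.22  123.   ]
[ 91.4 276. ] [ 73 259  38  41 462] [ 560.933 -168.336  123.   ]
boxes [((85.5, 284.5), (3.0, 3.0), 90.0), ((90.5, 280.5), (23.702320098876953, 41.59086608886719), 26.56505012512207), ((290.8000183105469, 222.10000610351562), (24.1867733001709, 46.14091873168945), 7.125016689300537), ((217.0, 218.0), (46.0, 24.0), 90.0)]
[484.691 -80.406 200.529] [[-0.954 -0.299 -0.003]
 [-0.299  0.954  0.005]
 [ 0.002  0.006 -1.   ]] 2.5
```

View pics/w2.png

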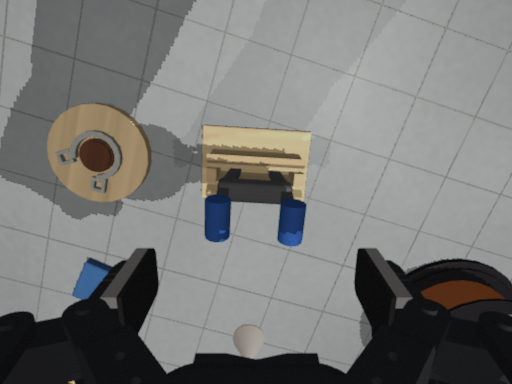

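The barrels are at (217,218) and (291,222), the holder edge runs (203,125) to (310,131), and the ring on its dish is at (97,152).

Run:
```python
from h import *
import pickle
s,im=pickle.load(open("w2.pkl","rb"));C=cam("wrist",s)
print("dish",onz(C,(99,152.5),12))
# barrel end points: axis extremes, top line z=131 far end / near
for b in [(217,195.5),(293.5,199.5),(217,241.5),(288.5,245.5)]: print(b,onz(C,b,131),onz(C,b,125))
print("rim far edge ends",onz(C,(203,158),50),onz(C,(304,164),50))
T=np.array([488.5,-79,126]);print(s["ee_rot"].T@(T-s["tool_pos"]))
im0=cv2.imread("pics/scene0.png");
```

```text
dish [ 514.259 -219.886   12.   ]
(217, 195.5) [ 480.283 -104.713  131.   ] [ 482.395 -104.776  125.   ]
(293.5, 199.5) [469.371 -61.35  131.   ] [471.133 -60.024 125.   ]
(217, 241.5) [508.685 -96.858 131.   ] [511.707 -96.668 125.   ]
(288.5, 245.5) [498.348 -54.457 131.   ] [501.038 -52.91  125.   ]
rim far edge ends [ 481.436 -124.814   50.   ] [461.848 -45.365  50.   ]
[-4.192 -0.224 74.521]
```

jog_arm([
  {"dx": -5,"dy": 0,"dz": 10,"ax": 0,"ay": 0,"az": 0.058},
  {"dx": -5,"dy": 0,"dz": 30,"ax": 0,"ay": 0,"az": 0.058},
  {"dx": -5,"dy": 0,"dz": 50,"ax": 0,"ay": 0,"az": 0.058},
  {"dx": -5,"dy": 0,"dz": 65,"ax": 0,"ay": 0,"az": 0.058},
  {"dx": -5,"dy": 0,"dz": 72,"ax": 0,"ay": 0,"az": 0.058},
  {"dx": -5,"dy": 0,"dz": 72,"ax": 0,"ay": 0,"az": 0.058},
], gripper=-1)

```text
clock: 3.15
tool_pos: [489.3, -79.9, 127.6]
ee_rot: [[-0.971, -0.24, -0.005], [-0.24, 0.971, 0.005], [0.004, 0.006, -1.0]]
contact_force: [0.4, 0.1, -0.6]
width: 1.0
```

Run:
```python
from h import *
s=manip.sense();im=manip.camera("wrist")
cv2.imwrite("pics/w3.png",im);C=cam("wrist",s)
R=s["ee_rot"]
for b in blobs(blue(im,30),200):
    x,y,w,h,_=b[1]
    print(*b,[ (R.T@(onz(C,p,z)-s["tool_pos"])).round(1) for p,z in [((b[0][0],y),120),((b[0][0],y+h),131)]])
print(s["tool_pos"],s["ee_rot"],s["clock"])
```

```text
[200.5 277.5] [ 180  242   41   74 2525] [array([ 12.2, -22.1,   7.5]), array([-14.9, -21.6,  -3.6])]
[312.5 277.5] [ 293  242   41   74 2515] [array([12. , 23.5,  7.8]), array([-15.1,  23.1,  -3.3])]
[489.286 -79.904 127.562] [[-0.971 -0.24  -0.005]
 [-0.24   0.971  0.005]
 [ 0.004  0.006 -1.   ]] 3.15
```

jog_arm([
  {"dx": -1.4,"dy": 0.7,"dz": 1,"ax": 0,"ay": 0,"az": 0},
  {"dx": -1.4,"dy": 0.7,"dz": 1,"ax": 0,"ay": 0,"az": 0},
  {"dx": -1.4,"dy": 0.7,"dz": 1,"ax": 0,"ay": 0,"az": 0},
  {"dx": -1.4,"dy": 0.7,"dz": 1,"ax": 0,"ay": 0,"az": 0},
  {"dx": -1.4,"dy": 0.7,"dz": 1,"ax": 0,"ay": 0,"az": 0},
], gripper=-0.36)

```text
clock: 3.7
tool_pos: [492.6, -78.9, 129.1]
ee_rot: [[-0.971, -0.241, -0.0], [-0.241, 0.971, 0.005], [-0.001, 0.005, -1.0]]
contact_force: [-0.3, 1.2, 6.1]
width: 0.685
```

Run:
```python
from h import *
s=manip.sense();im=manip.camera("wrist")
cv2.imwrite("pics/w4.png",im)
print([ (b[0],b[1]) for b in blobs(blue(im,30),200)], s)
```

```text
[(array([204.1, 268.6]), array([ 183,  233,   41,   73, 2541], dtype=int32)), (array([308.2, 269.5]), array([ 289,  234,   41,   73, 2569], dtype=int32))] {'clock': 3.7, 'joint_positions': array([-0.291,  0.161, -0.459,  0.952,  0.005, -0.534]), 'joint_vel': array([ 0.001,  0.   , -0.001, -0.001, -0.001, -0.001]), 'joint_efforts': array([ -0.696, -31.63 ,  23.618,  -0.241,  -0.376,  -0.011]), 'tool_pos': array([492.559, -78.913, 129.136]), 'ee_rot': array([[-0.971, -0.241, -0.   ],
       [-0.241,  0.971,  0.005],
       [-0.001,  0.005, -1.   ]]), 'contact_force': array([-0.28 ,  1.159,  6.081]), 'moment': array([ 0.355,  0.076, -0.023]), 'width': 0.6854280792718601}
```

View pics/w4.png

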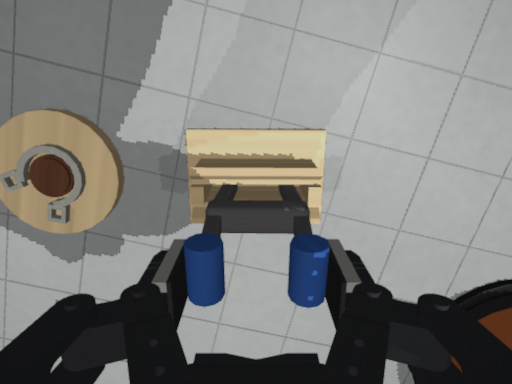

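jog_arm([
  {"dx": 0,"dy": 0,"dz": -3,"ax": 0,"ay": 0,"az": 0},
  {"dx": 0,"dy": 0,"dz": -8,"ax": 0,"ay": 0,"az": 0},
  {"dx": 0,"dy": 0,"dz": -20,"ax": 0,"ay": 0,"az": 0},
  {"dx": 0,"dy": 0,"dz": -35,"ax": 0,"ay": 0,"az": 0},
  {"dx": 0,"dy": 0,"dz": -50,"ax": 0,"ay": 0,"az": 0},
  {"dx": 0,"dy": 0,"dz": -65,"ax": 0,"ay": 0,"az": 0},
  {"dx": 0,"dy": 0,"dz": -70,"ax": 0,"ay": 0,"az": 0},
  {"dx": 0,"dy": 0,"dz": -70,"ax": 0,"ay": 0,"az": 0},
], gripper=-0.36)

```text
clock: 4.55
tool_pos: [493.3, -79.5, 200.3]
ee_rot: [[-0.971, -0.241, 0.002], [-0.241, 0.971, 0.004], [-0.003, 0.004, -1.0]]
contact_force: [0.2, -0.8, -2.2]
width: 0.679
```

Run:
```python
from h import *
s=manip.sense();im=manip.camera("wrist")
cv2.imwrite("pics/w5.png",im)
C=cam("wrist",s);R=s["ee_rot"];p=s["tool_pos"]
print([ (b[0],b[1]) for b in blobs(blue(im,30),200)], p,R,s["width"],s["contact_force"])
for t in [(0,-18.5,121),(0,18.5,121)]: print("expected tip px",proj(C,p+R@np.array(t)))
a=cv2.resize(im[150:260,190:322],None,fx=5,fy=5,interpolation=cv2.INTER_CUBIC);cv2.imwrite("pics/w5c.png",a)
# world delta tool for ring insertion
```

```text
[(array([204.2, 268.5]), array([ 184,  233,   40,   73, 2542], dtype=int32)), (array([308. , 269.3]), array([ 288,  234,   42,   73, 2562], dtype=int32)), (array([116.2, 267.9]), array([ 95, 259,  42,  20, 207], dtype=int32))] [493.299 -79.498 200.323] [[-0.971 -0.241  0.002]
 [-0.241  0.971  0.004]
 [-0.003  0.004 -1.   ]] 0.6790661387751129 [ 0.249 -0.832 -2.153]
expected tip px [230.191 187.89 ]
expected tip px [280.37  187.911]
```

View pics/w5c.png

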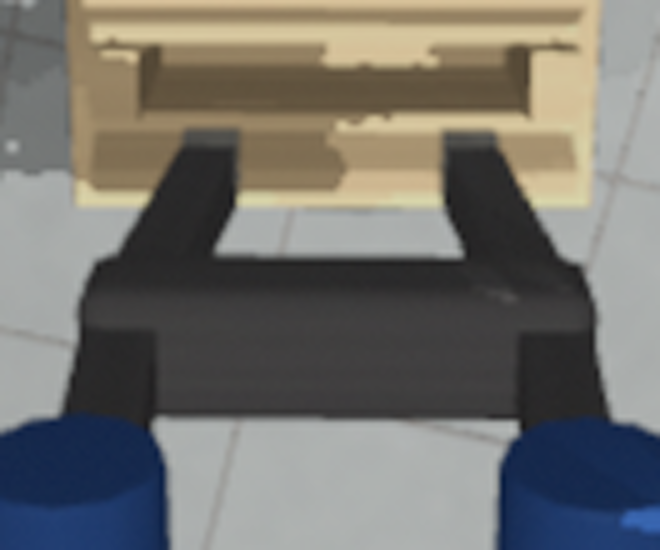

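The jaw ends are at crop (212,130) and (470,130), so (232,176) and (284,176) in the full picture. That is higher than expected (188), so the tips sit some mm towards tool +x.

```bash
cat >> h.py <<'E'
def tl(C,s,px,zt):  # pixel -> tool coords at tool-z plane zt
    o,d=ray(C,px);R=s["ee_rot"];o=R.T@(o-s["tool_pos"]);d=R.T@d
    return o+d*(zt-o[2])/d[2]
E
python3 - <<'E'
from h import *
s=manip.sense();C=cam("wrist",s);R=s["ee_rot"];p=s["tool_pos"]
a=tl(C,s,(232.4,176),116);b=tl(C,s,(284,176),116);print(a,b)
for px,z in [((204,233.5),8),((204,306.5),-2),((308,233.5),8),((308,306.5),-2)]: print("barrel",tl(C,s,px,z))
tip=(a+b)/2-np.array([4,0,0]);tip[2]=121;print("tip",tip)
m=np.array([533.822,-230.389]);yaw=np.radians(61.99)
Rn=np.array([[-np.sin(yaw)*-1*-1,np.cos(yaw),0],[np.cos(yaw),np.sin(yaw),0],[0,0,-1.]])
Rn[:,0]=np.cross(Rn[:,1],Rn[:,2]);print(Rn)
for h in (60,18): # tip height above
    T=np.array([m[0],m[1],h])-Rn@tip; print("TCP",T,"delta tool",R.T@(T-p))
E
```

```text
[ 10.442 -16.33  116.   ] [ 10.459  20.52  116.   ]
barrel [ 15.706 -20.576   8.   ]
barrel [-11.629 -20.342  -2.   ]
barrel [15.724 21.566  8.   ]
barrel [-11.614  21.354  -2.   ]
tip [  6.451   2.095 121.   ]
[[-0.883  0.47   0.   ]
 [ 0.47   0.883  0.   ]
 [ 0.     0.    -1.   ]]
TCP [ 538.533 -235.268  181.   ] delta tool [  -6.922 -162.495   17.681]
TCP [ 538.533 -235.268  139.   ] delta tool [  -6.86 -162.68   59.68]
```

jog_arm([
  {"dx": -1,"dy": -25,"dz": 0,"ax": 0,"ay": 0,"az": 0.13},
  {"dx": -2,"dy": -60,"dz": 0,"ax": 0,"ay": 0,"az": 0.26},
  {"dx": -3,"dy": -95,"dz": 5,"ax": 0,"ay": 0,"az": 0.39},
  {"dx": -5,"dy": -130,"dz": 10,"ax": 0,"ay": 0,"az": 0.52},
  {"dx": -7,"dy": -155,"dz": 15,"ax": 0,"ay": 0,"az": 0.65},
  {"dx": -7,"dy": -162.5,"dz": 20,"ax": 0,"ay": 0,"az": 0.731},
  {"dx": -7,"dy": -162.5,"dz": 25,"ax": 0,"ay": 0,"az": 0.731},
  {"dx": -7,"dy": -162.5,"dz": 25,"ax": 0,"ay": 0,"az": 0.731},
], gripper=-0.36)

```text
clock: 5.4
tool_pos: [537.2, -234.3, 171.7]
ee_rot: [[-0.884, 0.467, -0.003], [0.467, 0.884, 0.007], [0.006, 0.005, -1.0]]
contact_force: [-0.4, 0.0, -2.1]
width: 0.685
```

jog_arm([
  {"dx": 1,"dy": 0,"dz": 3,"ax": 0,"ay": -0.02,"az": 0},
  {"dx": 2.4,"dy": 0,"dz": 3,"ax": 0,"ay": -0.02,"az": 0},
  {"dx": 2.4,"dy": 0,"dz": 3,"ax": 0,"ay": -0.02,"az": 0},
], gripper=-0.36)

```text
clock: 5.7
tool_pos: [534.3, -232.0, 168.6]
ee_rot: [[-0.885, 0.466, 0.013], [0.466, 0.885, -0.002], [-0.013, 0.005, -1.0]]
contact_force: [0.1, -0.4, -1.3]
width: 0.68
```

Run:
```python
from h import *
import pickle
s=manip.sense();im=manip.camera("wrist");pickle.dump((s,im),open("w6.pkl","wb"))
print(s["tool_pos"],s["ee_rot"],s["width"],s["contact_force"],s["clock"])
a=cv2.resize(im[130:260,180:332],None,fx=5,fy=4.6,interpolation=cv2.INTER_CUBIC)
a=cv2.resize(im[135:255,185:327],None,fx=5,fy=5,interpolation=cv2.INTER_CUBIC);cv2.imwrite("pics/w6c.png",a)
```

```text
[ 534.338 -232.05   168.598] [[-0.885  0.466  0.013]
 [ 0.466  0.885 -0.002]
 [-0.013  0.005 -1.   ]] 0.6804915690023857 [ 0.074 -0.423 -1.317] 5.7
```

View pics/w6c.png

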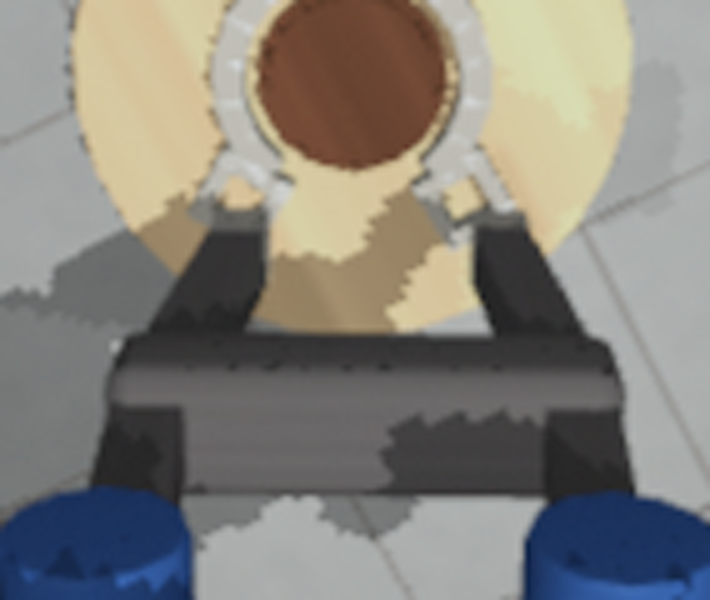

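The jaw ends are at crop (239,207) and (499,210), and the partly visible eye holes are near (243,192) and (462,200).

Run:
```python
from h import *
import pickle
s,im=pickle.load(open("w6.pkl","rb"));C=cam("wrist",s);R=s["ee_rot"];p=s["tool_pos"]
tip=np.array([6.45,2.1,121.]);E=[np.array([525.138,-246.713,18]),np.array([542.505,-214.064,18])]
for e in E: print("eye px",proj(C,e), (proj(C,e)-[185,135])*5+2)
c=(332+0)*0+352; print("boss now", onz(C,(185+352/5-.4,135+75/5-.4),17), "boss px exp",(proj(C,np.array([515.333,-221.155,17]))-[185,135])*5+2)
tips=[p+R@(tip+[0,k,0]) for k in(-18.5,18.5)];print("tips",tips)
for h in (40,18,13):
    d=(E[0]+E[1])/2; d[2]=h
    print(h,R.T@(d-np.mean(tips,0)))
```

```text
eye px [232.223 174.327] [238.116 198.634]
eye px [277.403 174.473] [464.017 199.364]
boss now [ 515.86  -220.758   17.   ] boss px exp [348.28   73.277]
tips [array([ 522.606, -243.75 ,   47.449]), array([ 539.841, -211.009,   47.627])]
40 [-3.606 -1.488  7.577]
18 [-3.33  -1.594 29.575]
13 [-3.267 -1.618 34.574]
```

jog_arm([
  {"dx": -2,"dy": -1,"dz": 6,"ax": 0,"ay": 0,"az": 0},
  {"dx": -3.4,"dy": -1.3,"dz": 14,"ax": 0,"ay": 0,"az": 0},
  {"dx": -3.4,"dy": -1.3,"dz": 22,"ax": 0,"ay": 0,"az": 0},
  {"dx": -3.4,"dy": -1.3,"dz": 24,"ax": 0,"ay": 0,"az": 0},
  {"dx": -3.4,"dy": -1.3,"dz": 24,"ax": 0,"ay": 0,"az": 0},
  {"dx": -3.4,"dy": -1.3,"dz": 24,"ax": 0,"ay": 0,"az": 0},
], gripper=-0.36)

```text
clock: 6.35
tool_pos: [537.6, -235.2, 144.8]
ee_rot: [[-0.885, 0.466, 0.014], [0.466, 0.885, -0.002], [-0.013, 0.005, -1.0]]
contact_force: [-0.7, 0.7, -1.4]
width: 0.684
```

Run:
```python
from h import *
s=manip.sense();im=manip.camera("wrist");C=cam("wrist",s);R=s["ee_rot"];p=s["tool_pos"]
tip=np.array([6.45,2.1,121.]);E=np.mean([np.array([525.138,-246.713,18]),np.array([542.505,-214.064,18])],0)
print(p,R[:,2],s["width"],s["contact_force"],s["clock"])
E[2]=13;print(p+R@tip, R.T@(E-p-R@tip), "yaw",np.degrees(np.arctan2(R[1,1],R[0,1])))
cv2.imwrite("pics/w7.png",im)
cv2.imwrite("pics/w7c.png",cv2.resize(im[125:245,185:327],None,fx=5,fy=5,interpolation=cv2.INTER_CUBIC))
```

```text
[ 537.566 -235.231  144.799] [ 0.014 -0.002 -1.   ] 0.6836219640309628 [-0.675  0.688 -1.433] 6.35
[ 534.535 -230.607   23.735] [ 0.876 -0.19  10.723] yaw 62.220366512354175
```

View pics/w7c.png

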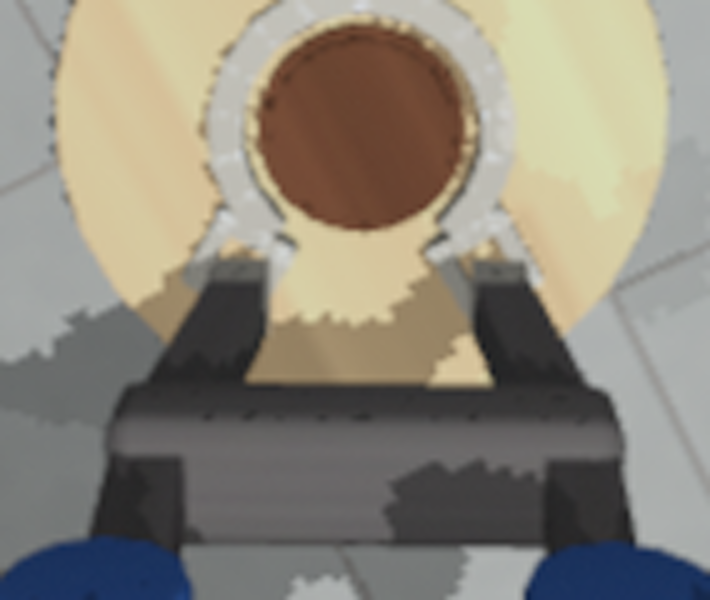

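The tips are just above the eyes, centred sideways and about 1 mm short in tool x. Descending with a correction.

jog_arm([
  {"dx": 1.2,"dy": -0.2,"dz": 1,"ax": 0,"ay": 0,"az": 0},
  {"dx": 1.2,"dy": -0.2,"dz": 3,"ax": 0,"ay": 0,"az": 0},
  {"dx": 1.2,"dy": -0.2,"dz": 5,"ax": 0,"ay": 0,"az": 0},
  {"dx": 1.2,"dy": -0.2,"dz": 7,"ax": 0,"ay": 0,"az": 0},
  {"dx": 1.2,"dy": -0.2,"dz": 8,"ax": 0,"ay": 0,"az": 0},
  {"dx": 1.2,"dy": -0.2,"dz": 8,"ax": 0,"ay": 0,"az": 0},
], gripper=-0.36)

```text
clock: 7.0
tool_pos: [536.6, -234.9, 136.8]
ee_rot: [[-0.885, 0.466, 0.014], [0.466, 0.885, -0.002], [-0.013, 0.005, -1.0]]
contact_force: [0.4, 0.2, -1.8]
width: 0.688
```

jog_arm([
  {"dx": 0,"dy": 0,"dz": 1,"ax": 0,"ay": 0,"az": 0},
  {"dx": 0,"dy": 0,"dz": 2,"ax": 0,"ay": 0,"az": 0},
  {"dx": 0,"dy": 0,"dz": 2,"ax": 0,"ay": 0,"az": 0},
], gripper=-0.36)

```text
clock: 7.3
tool_pos: [537.0, -235.1, 135.2]
ee_rot: [[-0.885, 0.466, 0.015], [0.466, 0.885, -0.003], [-0.014, 0.005, -1.0]]
contact_force: [-0.0, 0.1, -0.1]
width: 0.679
```

jog_arm([
  {"dx": 0.5,"dy": 0,"dz": 0.3,"ax": 0,"ay": 0,"az": 0},
  {"dx": 1.2,"dy": 0,"dz": 0,"ax": 0,"ay": 0,"az": 0},
  {"dx": 2,"dy": 0,"dz": -0.4,"ax": 0,"ay": 0,"az": 0},
  {"dx": 2,"dy": 0,"dz": -0.4,"ax": 0,"ay": 0,"az": 0},
], gripper=-0.24)

```text
clock: 7.7
tool_pos: [536.0, -234.4, 136.4]
ee_rot: [[-0.885, 0.466, 0.017], [0.466, 0.885, -0.003], [-0.017, 0.005, -1.0]]
contact_force: [1.9, 1.0, 5.4]
width: 0.619
```

jog_arm([
  {"dx": 0.7,"dy": 0,"dz": -0.3,"ax": 0,"ay": 0,"az": 0},
  {"dx": 1.4,"dy": 0,"dz": -0.6,"ax": 0,"ay": 0,"az": 0},
  {"dx": 2,"dy": 0,"dz": -0.9,"ax": 0,"ay": 0,"az": 0},
  {"dx": 2,"dy": 0,"dz": -0.9,"ax": 0,"ay": 0,"az": 0},
], gripper=-0.12)

```text
clock: 8.1
tool_pos: [534.6, -233.4, 137.5]
ee_rot: [[-0.885, 0.466, 0.018], [0.466, 0.885, -0.003], [-0.017, 0.006, -1.0]]
contact_force: [1.4, 1.6, 5.2]
width: 0.564
```

jog_arm([
  {"dx": 1,"dy": 0,"dz": -0.7,"ax": 0,"ay": 0,"az": 0},
  {"dx": 2,"dy": 0,"dz": -1.3,"ax": 0,"ay": 0,"az": 0},
  {"dx": 2.6,"dy": 0,"dz": -1.6,"ax": 0,"ay": 0,"az": 0},
  {"dx": 2.6,"dy": 0,"dz": -1.6,"ax": 0,"ay": 0,"az": 0},
], gripper=0.0)

```text
clock: 8.5
tool_pos: [531.8, -232.1, 138.6]
ee_rot: [[-0.885, 0.466, 0.017], [0.466, 0.885, -0.003], [-0.016, 0.005, -1.0]]
contact_force: [0.8, 1.8, 2.6]
width: 0.501
```

jog_arm([
  {"dx": 1,"dy": 0,"dz": -0.6,"ax": 0,"ay": 0,"az": 0},
  {"dx": 2,"dy": 0,"dz": -1.1,"ax": 0,"ay": 0,"az": 0},
  {"dx": 2.4,"dy": 0,"dz": -1.5,"ax": 0,"ay": 0,"az": 0},
  {"dx": 2.4,"dy": 0,"dz": -1.5,"ax": 0,"ay": 0,"az": 0},
], gripper=0.12)

```text
clock: 8.9
tool_pos: [528.3, -230.7, 139.1]
ee_rot: [[-0.885, 0.466, 0.014], [0.466, 0.885, -0.002], [-0.014, 0.004, -1.0]]
contact_force: [0.6, -0.3, -2.2]
width: 0.445
```

jog_arm([
  {"dx": 0,"dy": 0,"dz": -0.5,"ax": 0,"ay": 0,"az": 0},
  {"dx": 0,"dy": 0,"dz": -1,"ax": 0,"ay": 0,"az": 0},
  {"dx": 0,"dy": 0,"dz": -3,"ax": 0,"ay": 0,"az": 0},
  {"dx": 0,"dy": 0,"dz": -8,"ax": 0,"ay": 0,"az": 0},
  {"dx": 0,"dy": 0,"dz": -16,"ax": 0,"ay": 0,"az": 0},
  {"dx": 0,"dy": 0,"dz": -26,"ax": 0,"ay": 0,"az": 0},
  {"dx": 0,"dy": 0,"dz": -38,"ax": 0,"ay": 0,"az": 0},
  {"dx": 0,"dy": 0,"dz": -48,"ax": 0,"ay": 0,"az": 0},
], gripper=0.25)

```text
clock: 9.7
tool_pos: [528.1, -230.9, 188.9]
ee_rot: [[-0.885, 0.466, 0.015], [0.466, 0.885, -0.003], [-0.015, 0.004, -1.0]]
contact_force: [-0.1, 0.5, -2.2]
width: 0.404
```

Run:
```python
from h import *
import pickle
s=manip.sense();im=manip.camera("wrist");pickle.dump((s,im),open("w8.pkl","wb"))
print(s["tool_pos"],s["ee_rot"],s["width"],s["contact_force"],s["clock"])
cv2.imwrite("pics/w8c.png",cv2.resize(im[90:250,160:352],None,fx=4.1,fy=3.7,interpolation=cv2.INTER_CUBIC))
```

```text
[ 528.069 -230.868  188.875] [[-0.885  0.466  0.015]
 [ 0.466  0.885 -0.003]
 [-0.015  0.004 -1.   ]] 0.40402227707117566 [-0.12   0.485 -2.191] 9.7
```

View pics/w8c.png

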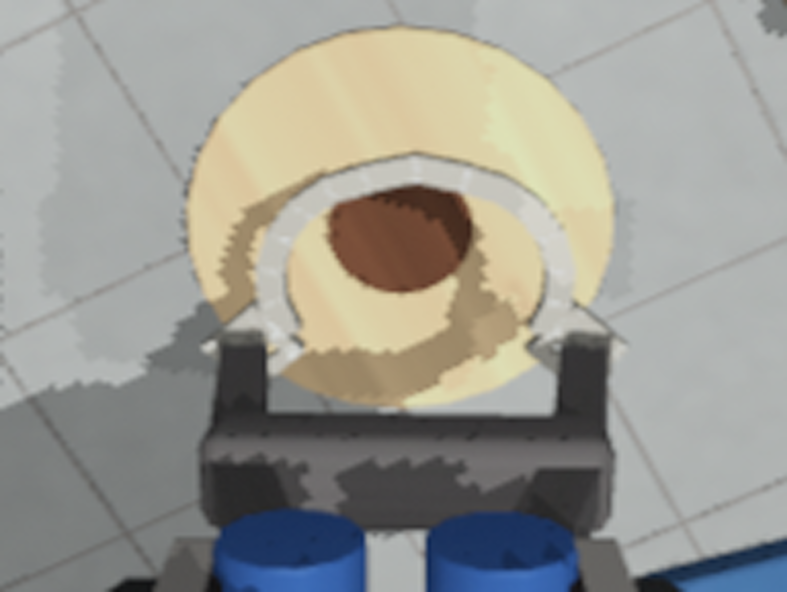

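The ring is spread on the pliers and off the dish. The shoulders are near crop (242,335) and (584,335), and the ring's inner back edge is at (415,187).

Run:
```python
from h import *
import pickle
from scipy.optimize import minimize
s,im=pickle.load(open("w8.pkl","rb"));C=cam("wrist",s)
P=[(345,197),(415,187),(470,194),(520,220),(543,260),(545,300),(532,342),(310,217),(290,250),(288,290),(298,342)]
f=lambda p:(160+p[0]/4.1-.4,90+p[1]/3.7-.4)
Q=np.array([tl(C,s,f(p),120)[:2] for p in P]);print(Q)
for p in [(242,335),(584,335)]: print("shoulder edge",tl(C,s,f(p),120))
g=lambda c:-np.min(np.hypot(*(Q-c).T))
r=minimize(g,Q.mean(0),method="Nelder-Mead");print("inscribed",r.x,-r.fun)
print("outer back",tl(C,s,f((415,153)),120))
# dish/boss check
print("boss", onz(C,f((400,235)),17))
# disc from scene
S,D=cam("scene"),cam("side")
i0=[cv2.imread(f"pics/{n}0.png") for n in("scene","side")]
for c,i in zip((S,D),i0): 
    print([cv2.fitEllipse(k) for k in cv2.findContours(red(i).astype(np.uint8),0,2)[0] if len(k)>40])
```

```text
[[ 34.29   -7.201]
 [ 36.207   4.829]
 [ 34.874  14.288]
 [ 29.871  23.017]
 [ 22.049  27.245]
 [ 14.072  27.852]
 [  5.527  25.814]
 [ 30.437 -13.288]
 [ 24.001 -16.884]
 [ 16.063 -17.41 ]
 [  5.511 -15.865]]
shoulder edge [  6.943 -25.792 120.   ]
shoulder edge [  6.967  35.018 120.   ]
inscribed [13.788  4.971] 22.41975270047444
outer back [ 42.64    4.799 120.   ]
boss [ 517.232 -221.513   17.   ]
[((348.838623046875, 237.8340301513672), (28.505714416503906, 43.77799606323242), 102.46907043457031)]
[((282.1053466796875, 348.3858337402344), (16.748367309570312, 66.4416275024414), 72.51885986328125), ((209.00164794921875, 158.6182861328125), (14.002277374267578, 31.837135314941406), 89.32254791259766)]
```

jog_arm([
  {"dx": 0,"dy": 0,"dz": -25,"ax": 0,"ay": 0,"az": 0},
  {"dx": 0,"dy": 10,"dz": -50,"ax": 0,"ay": 0,"az": 0},
  {"dx": 4,"dy": 35,"dz": -75,"ax": 0,"ay": 0,"az": 0},
  {"dx": 8,"dy": 70,"dz": -80,"ax": 0,"ay": 0,"az": 0},
  {"dx": 12,"dy": 105,"dz": -80,"ax": 0,"ay": 0,"az": 0},
  {"dx": 16,"dy": 140,"dz": -80,"ax": 0,"ay": 0,"az": 0},
  {"dx": 21,"dy": 175,"dz": -80,"ax": 0,"ay": 0,"az": 0},
  {"dx": 25,"dy": 210,"dz": -80,"ax": 0,"ay": 0,"az": 0},
], gripper=0.25)

```text
clock: 10.55
tool_pos: [603.7, -32.2, 271.6]
ee_rot: [[-0.885, 0.466, 0.019], [0.466, 0.885, -0.005], [-0.019, 0.004, -1.0]]
contact_force: [-0.7, -0.9, -2.2]
width: 0.406
```

jog_arm([
  {"dx": 4,"dy": 35,"dz": 0,"ax": 0,"ay": 0,"az": 0},
  {"dx": 8,"dy": 70,"dz": 0,"ax": 0,"ay": 0,"az": 0},
  {"dx": 12,"dy": 105,"dz": 0,"ax": 0.01,"ay": 0,"az": 0},
  {"dx": 16,"dy": 140,"dz": 0,"ax": 0.02,"ay": 0,"az": 0},
  {"dx": 21,"dy": 170,"dz": 0,"ax": 0.03,"ay": 0,"az": 0},
  {"dx": 21,"dy": 183,"dz": 0,"ax": 0.03,"ay": 0,"az": 0},
  {"dx": 21,"dy": 183,"dz": 0,"ax": 0.03,"ay": 0,"az": 0},
  {"dx": 21,"dy": 183,"dz": 0,"ax": 0.03,"ay": 0,"az": 0},
], gripper=0.25)

```text
clock: 11.35
tool_pos: [670.1, 138.7, 271.9]
ee_rot: [[-0.884, 0.467, 0.004], [0.466, 0.884, -0.032], [-0.019, -0.027, -0.999]]
contact_force: [-0.1, -0.3, -1.8]
width: 0.402
```

Run:
```python
from h import *
import pickle
s=manip.sense();im=manip.camera("wrist");pickle.dump((s,im),open("w9.pkl","wb"));C=cam("wrist",s)
print(s["tool_pos"],s["ee_rot"],s["width"],s["contact_force"],s["clock"])
m=red(im);print(blobs(m,50))
cs=max(cv2.findContours(m.astype(np.uint8),0,1)[0],key=len).reshape(-1,2).astype(float)
hull=cv2.convexHull(cs.astype(np.float32)).reshape(-1,2)
for z in (80,85,90,95,100):
    q=np.array([onz(C,c,z)[:2] for c in hull]);(c,r)=cv2.minEnclosingCircle(q.astype(np.float32));
    A=np.c_[2*q,np.ones(len(q))];sol=np.linalg.lstsq(A,(q**2).sum(1),rcond=None)[0];R=np.sqrt(sol[2]+sol[0]**2+sol[1]**2)
    print(z,c,r,"lsq",sol[:2],R,"res",np.std(np.hypot(*(q-sol[:2]).T)))
cv2.imwrite("pics/w9.png",im)
```

```text
[670.076 138.748 271.923] [[-0.884  0.467  0.004]
 [ 0.466  0.884 -0.032]
 [-0.019 -0.027 -0.999]] 0.40214805647564267 [-0.127 -0.294 -1.768] 11.35
[(array([259.1,  64.7]), array([ 208,   10,  104,  112, 6466], dtype=int32))]
80 (595.9475708007812, 176.60218811035156) 44.92509460449219 lsq [595.849 176.592] 44.66275332645813 res 0.181556401333511
85 (596.0804443359375, 176.63375854492188) 44.19628143310547 lsq [595.983 176.623] 43.938111984369044 res 0.1786106968140058
90 (596.2132568359375, 176.66531372070312) 43.467342376708984 lsq [596.118 176.655] 43.21347064228148 res 0.17566499229448665
95 (596.3460693359375, 176.6968994140625) 42.738426208496094 lsq [596.252 176.687] 42.488829300186 res 0.17271928777497453
100 (596.4788208007812, 176.7285614013672) 42.00947952270508 lsq [596.387 176.719] 41.764187958091824 res 0.1697735832554562
```

View pics/w9.png

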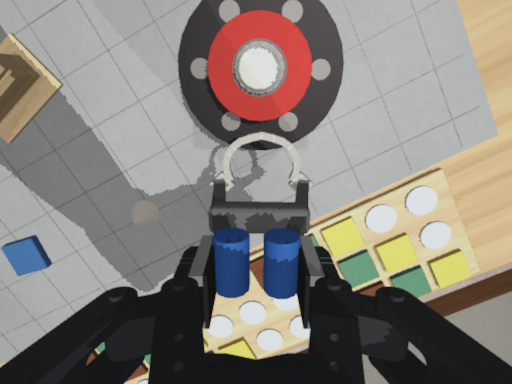

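The red disc is at (260,65), clear of the pliers and fitting well as a circle. The ring is held evenly in front, its back at (260,135).

Run:
```python
from h import *
s=manip.sense();R=s["ee_rot"];p=s["tool_pos"]
for z in (130,118): print(R.T@(np.array([596.2,176.7,z])-p)-np.array([14.7,4.8,124]))
```

```text
[71.115 -1.579 16.439]
[71.338 -1.26  28.432]
```

jog_arm([
  {"dx": 20,"dy": 0,"dz": 0,"ax": 0,"ay": 0,"az": 0},
  {"dx": 40,"dy": -0.5,"dz": 0,"ax": 0,"ay": 0,"az": 0},
  {"dx": 60,"dy": -1,"dz": 5,"ax": 0,"ay": 0,"az": 0},
  {"dx": 71,"dy": -1.5,"dz": 12,"ax": 0,"ay": 0,"az": 0},
  {"dx": 71,"dy": -1.5,"dz": 16,"ax": 0,"ay": 0,"az": 0},
  {"dx": 71,"dy": -1.5,"dz": 16,"ax": 0,"ay": 0,"az": 0},
  {"dx": 71,"dy": -1.5,"dz": 16,"ax": 0,"ay": 0,"az": 0},
], gripper=0.25)

```text
clock: 12.1
tool_pos: [607.3, 168.6, 255.0]
ee_rot: [[-0.883, 0.469, 0.005], [0.468, 0.883, -0.032], [-0.019, -0.026, -0.999]]
contact_force: [0.2, 0.4, -3.0]
width: 0.408
```

Run:
```python
from h import *
import pickle
s=manip.sense();im=manip.camera("wrist");pickle.dump((s,im),open("w10.pkl","wb"));C=cam("wrist",s);R=s["ee_rot"];p=s["tool_pos"]
print(p,R,s["width"],s["contact_force"],s["clock"])
print("delta left", R.T@(np.array([596.2,176.7,118])-p)-np.array([14.7,4.8,124]))
m=red(im);cs=np.vstack(cv2.findContours(m.astype(np.uint8),0,1)[0]).reshape(-1,2)
print("red",blobs(m,50))
# axle: hole inside red region => row/col profile through expected axle position
pa=proj(C,np.array([596.2,176.7,105]));print("axle top px",pa, "ring centre px", proj(C,p+R@np.array([14.7,4.8,121])))
r,c=int(round(pa[1])),int(round(pa[0]))
lab=lambda v:"R" if v[2]>1.6*v[1]+20 else ("W" if v.min()>150 else ("g" if v.max()-v.min()<25 and v.max()>60 else ("k" if v.max()<60 else "o")))
for rr in range(r-60,r+75,3): print(rr,"".join(lab(im[rr,k].astype(int)) for k in range(c-75,c+76)))
```

```text
[607.255 168.596 255.045] [[-0.883  0.469  0.005]
 [ 0.468  0.883 -0.032]
 [-0.019 -0.026 -0.999]] 0.40846361315879853 [ 0.19   0.447 -2.98 ] 12.1
delta left [ 1.508  0.79  12.657]
red [(array([262.8, 131.2]), array([ 211,  103,  103,   73, 3208], dtype=int32)), (array([260.6, 185.8]), array([ 230,  153,   65,   49, 1428], dtype=int32))]
axle top px [261.559 158.65 ] ring centre px [260.622 169.473]
99 WWWWWWWggkoooogggggggggggggggggggggggWWWWWWWWWWWWWWWWWggggggggggggggggggggggggggggggggggggggggggggWWWWWWWWWWWWWWWWWWgggggggggggggggggggggggggggggWWWWWW
102 WWWWWgkookookogokooggggggggggggggggggggWWWWWWWWWWWWWgggggggggggggggggggggggggggggggggggggggggggggggWWWWWWWWWWWWWWWWggggggggggggggggggggggggggggggggWWWW
105 WWWWgkkkkkkookgggkokoogggggggggggggggggggggggWWggggggggggggoRRRRRRRRRRRRRRRRRRRRRRRRRRRRRRRRRggggggggggWWWWWWWWggggggggggggggggggggggggggggggggggggggWW
108 WWWgkkkkkkkkkkkkkkkggoooogggggggogggggggggggggggggggRRRRRRRRRRRRRRRRRRRRRRRRRRRRRRRRRRRRRRRRRRRRRRRgggggggggggggggggggggggggggggggggggggggggggggggggggW
111 WggkkkkkkkkkkkkkkkkkkkkokkogggggogggggggggggggoRRRRRRRRRRRRRRRRRRRRRRR
[... 5621 characters left out ...]
gggggggggggggggggggggggggggggkkkkkkkkkkkokogggggWWWWWWWWWWWWWWWWWWWWWWWWWWWW
222 gggggggggggggggggggggggggkkkkkkkkkkkkkkkkkggggggggggggggggggggggggggggggggggggggggggggggggggggggggggggkkkkkkkkkkkkkkoggggggWWWWWWWWWWWWWWWWWWWWWWWWWWWW
225 gggggggggggggggggggggggggkkkkkkkkkkkkkkkkkkgggggggggggggggggggggggggggggggggggggggggggggggggggggggggkkkkkkkkkkkkkoggggggggWWWWWWWWWWWWWWWWWWWWWWWWWWWWW
228 gggggggggggggggggggggggggkkkkkkkkkkkooooooooooooooooogggggggggggggggggggggggggggggggggggoooooooooooogkkkkkkkkkkkokggggggggWWWWWWWWWWWWWWWWWWWWWWWWWWWWW
231 gggggggggggggggggggggggggokkkoooooooooooooooooooooooooooooooggggggggggggggggggggooooooooooooooooooooooooooooogkkkggggggggWWWWWWWWWWWWWWWWWWWWWWWWWWWWWW
```

jog_arm([
  {"dx": 1.5,"dy": 0.7,"dz": 3,"ax": 0,"ay": 0,"az": 0},
  {"dx": 1.5,"dy": 0.7,"dz": 7,"ax": 0,"ay": 0,"az": 0},
  {"dx": 1.5,"dy": 0.7,"dz": 11,"ax": 0,"ay": 0,"az": 0},
  {"dx": 1.5,"dy": 0.7,"dz": 11,"ax": 0,"ay": 0,"az": 0},
  {"dx": 1.5,"dy": 0.7,"dz": 11,"ax": 0,"ay": 0,"az": 0},
], gripper=0.25)

```text
clock: 12.65
tool_pos: [606.3, 169.7, 243.7]
ee_rot: [[-0.883, 0.468, 0.004], [0.468, 0.883, -0.032], [-0.019, -0.027, -0.999]]
contact_force: [-0.1, -0.8, -1.3]
width: 0.409
```

Run:
```python
from h import *
import pickle
s=manip.sense();im=manip.camera("wrist");pickle.dump((s,im),open("w11.pkl","wb"));C=cam("wrist",s);R=s["ee_rot"];p=s["tool_pos"]
print(p,R,s["width"],s["contact_force"],s["clock"])
print("delta left", R.T@(np.array([596.2,176.7,105])-p)-np.array([14.7,4.8,124]))
pa=proj(C,np.array([596.2,176.7,105]));print("axle top px",pa, "ring centre px", proj(C,p+R@np.array([14.7,4.8,121])))
for z,r in((91.5,22.3),(105,16),(99,19.5)):
    q=[proj(C,np.array([596.2,176.7,z])+r*(np.cos(t)*R[:,0]+np.sin(t)*R[:,1])) for t in np.arange(4)*np.pi/2];print(z,r,np.array(q))
lab=lambda v:"R" if v[2]>1.6*v[1]+20 else (" " if v.min()>215 else ("W" if v.min()>150 else ("g" if v.max()-v.min()<25 and v.max()>60 else ("k" if v.max()<60 else "o"))))
for rr in range(124,196,2): print(rr,"".join(lab(im[rr,k].astype(int)) for k in range(212,316)))
```

```text
[606.341 169.736 243.712] [[-0.883  0.468  0.004]
 [ 0.468  0.883 -0.032]
 [-0.019 -0.027 -0.999]] 0.40885073484214096 [-0.106 -0.844 -1.253] 12.65
delta left [ 0.144  0.29  14.37 ]
axle top px [260.694 163.812] ring centre px [260.622 169.473]
91.5 22.3 [[261.046 132.135]
 [288.379 159.722]
 [260.782 185.995]
 [233.44  159.7  ]]
105 16 [[260.791 143.261]
 [281.366 163.82 ]
 [260.601 183.634]
 [240.022 163.804]]
99 19.5 [[260.911 137.299]
 [285.451 161.951]
 [260.68  185.544]
 [236.133 161.931]]
124 kkkokokkkRRRRRRRRRRRRRRRRRRRRRRRRRRRRRRRRRRRRRRRRRRRRRRRRRRRRRRRRRRRRRRRRRRRRRRRRRRRRRRRRRRggggggggggggg
126 kkkkkkkRRRRRRRRRRRRRRRRRRRRRRRRRRRRRRRRRRRRRRRRRRRRRRRRRRRRRRRRRRRRRRRRRRRRRRRRRRRRRRRRRRRRRoggggggggggg
128 kkkkkoRRRRRRRRRRRRRRRRRRRRRRRRRRRRRRRRRRRRRRRRRRRRRRRRRRRRRRRRRRRRRRRRRRRRRRRRRRRRRRRRRRRRRRRRgggggggggg
130 kkkkRRRRRRRRRRRRRRRRRRRRRRRRRRRRRRRRRRRRRRRRRRRRRRRRRRRRRRRRRRRRRRRRRRRRRRRRRRRRRRRRRRRRRRRRRRRggggggggg
132 kkkRRRRRRRRRRRRRRRRRRRRRRRRRRRRRRRRRRRRRRRoooogWWWWWWgoooRRRRRRRRRRRRRRRRRRRRRRRRRRRRRRRRRRRRRRRoggggggg
134 kkRRRRRRRRRRRRRRRRRRRRRRRRRRRRRRRRRoggWWWWWWWWWWWW
[... 2624 characters left out ...]
WWWWgggooRRRRRRRRRoggggggWgggggggggggggWWWgggg
184 WggkkokkkkkogoRoWW   WoRRRRRRRRRRRRRoogggggWWWWWWWWWWWWWgWWgWgooRRRRRRRRRRRRoWWggggooggggggggggggW  Wggg
186 ggokkogkkkkokgWWWWWWWoRRRRRRRRRRRRRRRRRRRooggggggggggggoooooRRRRRRRRRRRRRRRRRoggggggggkkokkkkooogWWWgggg
188 kgkkokkkkkkkkgWWWWooRRRRRRRRRRRRRRRRRRRRRRRRRRRRRRRRRRRRRRRRRRRRRRRRRRRRRRRRRRRooggggkkoookkkkoggggggggg
190 kkkkkkkkkkkkkgggoRRRRRRRRRRRRRRRRRRRRRRRRRRRRRRRRRRRRRRRRRRRRRRRRRRRRRRRRRRRRRRRRRoggkkkkkkkkkkoggggogkk
192 kkkkkkkkkkkkkgoRRRRRRRRRRRRRRRRRRRRRRRRRRRRRRRRRRRRRRRRRRRRRRRRRRRRRRRRRRRRRRRRRRRRRokkkkkkkkkkkggookkkk
194 kkkkkkkkkkkkkoRRRRRRRRRRRRRRRRRRRRRRRRRRRRRRRRRRRRRRRRRRRRRRRRRRRRRRRRRRRRRRRRRRRRRRokkkkkkkkkkkkkkkkkkk
```

jog_arm([
  {"dx": 0.1,"dy": 0.1,"dz": 3,"ax": 0,"ay": 0,"az": 0},
  {"dx": 0.1,"dy": 0.2,"dz": 6,"ax": 0,"ay": 0,"az": 0},
  {"dx": 0.1,"dy": 0.2,"dz": 9,"ax": 0,"ay": 0,"az": 0},
  {"dx": 0.1,"dy": 0.3,"dz": 11,"ax": 0,"ay": 0,"az": 0},
  {"dx": 0.1,"dy": 0.3,"dz": 13,"ax": 0,"ay": 0,"az": 0},
  {"dx": 0.1,"dy": 0.3,"dz": 13,"ax": 0,"ay": 0,"az": 0},
], gripper=0.25)

```text
clock: 13.3
tool_pos: [606.3, 169.6, 230.5]
ee_rot: [[-0.884, 0.468, 0.004], [0.468, 0.883, -0.032], [-0.019, -0.027, -0.999]]
contact_force: [-0.3, 1.3, -2.9]
width: 0.409
```

jog_arm([
  {"dx": 0,"dy": 0,"dz": 1,"ax": 0,"ay": 0,"az": 0},
  {"dx": 0,"dy": 0,"dz": 2,"ax": 0,"ay": 0,"az": 0},
  {"dx": 0,"dy": 0.1,"dz": 3,"ax": 0,"ay": 0,"az": 0},
  {"dx": 0,"dy": 0.1,"dz": 4,"ax": 0,"ay": 0,"az": 0},
  {"dx": 0,"dy": 0.1,"dz": 4,"ax": 0,"ay": 0,"az": 0},
], gripper=0.25)

```text
clock: 13.8
tool_pos: [606.3, 169.6, 226.3]
ee_rot: [[-0.884, 0.468, 0.004], [0.468, 0.883, -0.032], [-0.018, -0.027, -0.999]]
contact_force: [0.0, -0.3, -1.5]
width: 0.403
```

jog_arm([
  {"dx": 0,"dy": 0,"dz": 1,"ax": 0,"ay": 0,"az": 0},
  {"dx": 0,"dy": 0.1,"dz": 2,"ax": 0,"ay": 0,"az": 0},
  {"dx": 0,"dy": 0.1,"dz": 3,"ax": 0,"ay": 0,"az": 0},
  {"dx": 0,"dy": 0.1,"dz": 4,"ax": 0,"ay": 0,"az": 0},
  {"dx": 0,"dy": 0.1,"dz": 4,"ax": 0,"ay": 0,"az": 0},
], gripper=0.25)

```text
clock: 14.3
tool_pos: [606.3, 169.5, 222.1]
ee_rot: [[-0.884, 0.468, 0.003], [0.468, 0.883, -0.033], [-0.018, -0.027, -0.999]]
contact_force: [0.3, 0.5, -2.3]
width: 0.407
```

jog_arm([
  {"dx": 0,"dy": 0,"dz": 1,"ax": 0,"ay": 0,"az": 0},
  {"dx": 0,"dy": 0.1,"dz": 2,"ax": 0,"ay": 0,"az": 0},
  {"dx": 0,"dy": 0.1,"dz": 3,"ax": 0,"ay": 0,"az": 0},
  {"dx": 0,"dy": 0.1,"dz": 4,"ax": 0,"ay": 0,"az": 0},
  {"dx": 0,"dy": 0.1,"dz": 4,"ax": 0,"ay": 0,"az": 0},
], gripper=0.25)

```text
clock: 14.8
tool_pos: [606.5, 169.5, 218.4]
ee_rot: [[-0.883, 0.468, 0.004], [0.468, 0.883, -0.032], [-0.019, -0.027, -0.999]]
contact_force: [-0.0, -0.7, -0.5]
width: 0.407
```

jog_arm([
  {"dx": 0.1,"dy": 0,"dz": 1,"ax": 0,"ay": 0,"az": 0},
  {"dx": 0.2,"dy": 0.1,"dz": 2,"ax": 0,"ay": 0,"az": 0},
  {"dx": 0.2,"dy": 0.1,"dz": 3,"ax": 0,"ay": 0,"az": 0},
  {"dx": 0.2,"dy": 0.1,"dz": 3,"ax": 0,"ay": 0,"az": 0},
], gripper=0.25)

```text
clock: 15.2
tool_pos: [606.5, 169.6, 215.4]
ee_rot: [[-0.883, 0.468, 0.004], [0.468, 0.883, -0.032], [-0.019, -0.027, -0.999]]
contact_force: [-0.2, -0.9, 1.5]
width: 0.406
```

jog_arm([
  {"dx": 0,"dy": 0,"dz": 1,"ax": 0,"ay": 0,"az": 0},
  {"dx": 0,"dy": 0.1,"dz": 2,"ax": 0,"ay": 0,"az": 0},
  {"dx": 0,"dy": 0.1,"dz": 3,"ax": 0,"ay": 0,"az": 0},
  {"dx": 0,"dy": 0.1,"dz": 3,"ax": 0,"ay": 0,"az": 0},
], gripper=0.25)

```text
clock: 15.6
tool_pos: [606.7, 169.6, 212.5]
ee_rot: [[-0.883, 0.469, 0.005], [0.468, 0.883, -0.032], [-0.019, -0.026, -0.999]]
contact_force: [-1.2, 0.5, 2.9]
width: 0.403
```

jog_arm([
  {"dx": 0,"dy": 0,"dz": 0.7,"ax": 0,"ay": 0,"az": 0},
  {"dx": 0.1,"dy": 0,"dz": 1.4,"ax": 0,"ay": 0,"az": 0},
  {"dx": 0.1,"dy": 0.1,"dz": 2,"ax": 0,"ay": 0,"az": 0},
  {"dx": 0.1,"dy": 0.1,"dz": 2,"ax": 0,"ay": 0,"az": 0},
], gripper=0.25)

```text
clock: 16.0
tool_pos: [606.8, 169.8, 210.5]
ee_rot: [[-0.883, 0.468, 0.005], [0.468, 0.883, -0.032], [-0.019, -0.026, -0.999]]
contact_force: [0.4, 0.3, 2.9]
width: 0.41
```

jog_arm([
  {"dx": 0,"dy": 0,"dz": 0.5,"ax": 0,"ay": 0,"az": 0},
  {"dx": 0.1,"dy": 0,"dz": 1,"ax": 0,"ay": 0,"az": 0},
  {"dx": 0.1,"dy": 0,"dz": 1,"ax": 0,"ay": 0,"az": 0},
], gripper=0.25)

```text
clock: 16.3
tool_pos: [607.2, 169.8, 210.5]
ee_rot: [[-0.883, 0.468, 0.006], [0.468, 0.883, -0.032], [-0.021, -0.026, -0.999]]
contact_force: [-0.8, -0.7, 6.3]
width: 0.401
```

jog_arm([
  {"dx": 0,"dy": 0,"dz": 0.5,"ax": 0,"ay": 0,"az": 0},
  {"dx": 0,"dy": 0,"dz": 0.8,"ax": 0,"ay": 0,"az": 0},
  {"dx": 0,"dy": 0,"dz": 0.8,"ax": 0,"ay": 0,"az": 0},
], gripper=0.12)

```text
clock: 16.6
tool_pos: [607.4, 169.7, 210.1]
ee_rot: [[-0.883, 0.469, 0.007], [0.468, 0.883, -0.033], [-0.021, -0.026, -0.999]]
contact_force: [-0.7, -0.5, 5.9]
width: 0.441
```

jog_arm([
  {"dx": -0.8,"dy": 0,"dz": 0.6,"ax": 0,"ay": 0,"az": 0},
  {"dx": -1.6,"dy": 0,"dz": 1.1,"ax": 0,"ay": 0,"az": 0},
  {"dx": -1.6,"dy": 0,"dz": 1.1,"ax": 0,"ay": 0,"az": 0},
], gripper=0.04)

```text
clock: 16.9
tool_pos: [609.2, 169.0, 209.9]
ee_rot: [[-0.883, 0.469, 0.008], [0.468, 0.883, -0.032], [-0.022, -0.025, -0.999]]
contact_force: [-1.3, 0.3, 6.7]
width: 0.481
```

jog_arm([
  {"dx": -0.3,"dy": 0,"dz": 0.5,"ax": 0,"ay": 0,"az": 0},
  {"dx": -0.6,"dy": 0,"dz": 0.9,"ax": 0,"ay": 0,"az": 0},
  {"dx": -0.6,"dy": 0,"dz": 0.9,"ax": 0,"ay": 0,"az": 0},
], gripper=-0.04)

```text
clock: 17.2
tool_pos: [610.2, 168.8, 209.7]
ee_rot: [[-0.883, 0.469, 0.009], [0.468, 0.883, -0.032], [-0.023, -0.024, -0.999]]
contact_force: [-0.2, 0.6, 6.3]
width: 0.522
```

jog_arm([
  {"dx": -0.7,"dy": 0,"dz": 0.5,"ax": 0,"ay": 0,"az": 0},
  {"dx": -1.3,"dy": 0,"dz": 1,"ax": 0,"ay": 0,"az": 0},
  {"dx": -1.3,"dy": 0,"dz": 1,"ax": 0,"ay": 0,"az": 0},
], gripper=-0.12)

```text
clock: 17.5
tool_pos: [611.7, 167.9, 209.2]
ee_rot: [[-0.883, 0.469, 0.01], [0.468, 0.883, -0.032], [-0.024, -0.024, -0.999]]
contact_force: [-0.7, 0.4, 6.4]
width: 0.56
```

jog_arm([
  {"dx": -0.6,"dy": 0,"dz": 0.5,"ax": 0,"ay": 0,"az": 0},
  {"dx": -1.1,"dy": 0,"dz": 1,"ax": 0,"ay": 0,"az": 0},
  {"dx": -1.1,"dy": 0,"dz": 1,"ax": 0,"ay": 0,"az": 0},
], gripper=-0.2)

```text
clock: 17.8
tool_pos: [613.3, 167.6, 208.7]
ee_rot: [[-0.883, 0.469, 0.011], [0.468, 0.883, -0.032], [-0.025, -0.023, -0.999]]
contact_force: [-0.6, 0.2, 5.9]
width: 0.596
```

jog_arm([
  {"dx": -0.6,"dy": 0,"dz": 0.6,"ax": 0,"ay": 0,"az": 0},
  {"dx": -1.2,"dy": 0,"dz": 1.2,"ax": 0,"ay": 0,"az": 0},
  {"dx": -1.2,"dy": 0,"dz": 1.2,"ax": 0,"ay": 0,"az": 0},
], gripper=-0.28)

```text
clock: 18.1
tool_pos: [614.7, 166.8, 207.9]
ee_rot: [[-0.883, 0.469, 0.012], [0.468, 0.883, -0.032], [-0.026, -0.023, -0.999]]
contact_force: [-1.0, -0.1, 5.8]
width: 0.641
```

jog_arm([
  {"dx": -0.6,"dy": 0,"dz": 0.6,"ax": 0,"ay": 0,"az": 0},
  {"dx": -1.3,"dy": 0,"dz": 1.2,"ax": 0,"ay": 0,"az": 0},
  {"dx": -1.3,"dy": 0,"dz": 1.2,"ax": 0,"ay": 0,"az": 0},
], gripper=-0.36)

```text
clock: 18.4
tool_pos: [616.2, 166.2, 206.9]
ee_rot: [[-0.883, 0.469, 0.013], [0.468, 0.883, -0.032], [-0.026, -0.022, -0.999]]
contact_force: [0.0, 0.4, 5.5]
width: 0.676
```

jog_arm([
  {"dx": -0.2,"dy": 0,"dz": 0.3,"ax": 0,"ay": 0,"az": 0},
  {"dx": -0.2,"dy": 0,"dz": 0.5,"ax": 0,"ay": 0,"az": 0},
  {"dx": -0.2,"dy": 0,"dz": 0.5,"ax": 0,"ay": 0,"az": 0},
], gripper=-0.4)

```text
clock: 18.7
tool_pos: [616.4, 166.1, 206.4]
ee_rot: [[-0.883, 0.469, 0.012], [0.468, 0.883, -0.031], [-0.026, -0.022, -0.999]]
contact_force: [-0.3, 0.1, 5.4]
width: 0.7
```

```bash
cat >> h.py <<'E'
def asc(im,r0,r1,c0,c1,st=2):
    lab=lambda v:"R" if v[2]>1.6*v[1]+20 else (" " if v.min()>215 else ("W" if v.min()>150 else ("g" if v.max()-v.min()<25 and v.max()>60 else ("k" if v.max()<60 else "o"))))
    for rr in range(r0,r1,st): print(rr,"".join(lab(im[rr,k].astype(int)) for k in range(c0,c1)))
E
python3 - <<'E'
from h import *
s=manip.sense();im=manip.camera("wrist");cv2.imwrite("pics/w12.png",im);C=cam("wrist",s)
print(s["tool_pos"],s["width"],s["contact_force"],s["clock"], proj(C,np.array([596.2,176.7,105])))
asc(im,110,216,200,330)
E
```

```text
[616.437 166.094 206.364] 0.7002995580895831 [-0.255  0.099  5.355] 18.7 [257.011 161.137]
110 kkkkkoookokokogRRRRRRRRRRRRRRRRRRRRRRRRRRRRRRRRRRRRRRRRRRRRRRRRRRRRRRRRRRRRRRRRRRRRRRRRRRRRRRRRRRRRRRRgggggggggggggggggggggggggggg
112 kkkkkkkoogoogRRRRRRRRRRRRRRRRRRRRRRRRRRRRRRRRRRRRRRRRRRRRRRRRRRRRRRRRRRRRRRRRRRRRRRRRRRRRRRRRRRRRRRRRRRRgggggggggggggggggggggggggg
114 kkkkkkkkoogoRRRRRRRRRRRRRRRRRRRRRRRRRRRRRRRRRRRRRRRRRRRRRRRRRRRRRRRRRRRRRRRRRRRRRRRRRRRRRRRRRRRRRRRRRRRRRRgggggggggggggggggggggggg
116 kkkkkkkkkoRRRRRRRRRRRRRRRRRRRRRRRRRRRRRRRRRRRRRRRRRRRRRRRRRRRRRRRRRRRRRRRRRRRRRRRRRRRRRRRRRRRRRRRRRRRRRRRRRggggggggggggggggggggggg
118 kkkkkkkkRRRRRRRRRRRRRRRRRRRRRRRRRRRRRRRRRRRRRRRRRRRRRRRRRRRRRRRRRRRRRRRRRRRRRRRRRRRRRRRRRRRRRRRRRRRRRRRRRRRRoggggggggggggggggggggg
120 kkkkkkkRRRRRRRRRRRRRRRRRRRRRRRRRRRRRRRRRRRRRRRRRRRRRRRRRRRRRRRRRRRRRRRRRRRRRRRRRRRRRRRRRRRRRRRRRRRRRRRRRRRRRRRgggggggggggggggggggg
122 kkkkkkRRRRRRRRRRRRRRRRRRRRRRRRRRRRRRRRRRRRRRRRRRRRRRRRooogooooRRRRRRRRRRRRRRRRRRRRRRRRRRRRRRRRRRRRRRRRRRRRRRRRRggggggggggggggggggg
124 kkkkkRRRRRRRRRRRRRRRRRRRRRRRRRRRRRRRRRRRRRRRRRooogWWWWWWWWWW
[... 5445 characters left out ...]
ookkkkkkkkkkkkkkkkkkkkkkg
206 kkkkkkkkkkkgggggggggggggggggggggggggggggggggggggggggggggggggggggggggggggggggggggggggggggggggggggggggggkgggggokkkkkkkkkkkkkkkkkkgWW
208 kkkkkkkkkggggggggggoggggggggggggggggggggggggggggggggggggggggggggggggggggggggggggggggggggggggggggggggggggggggkkkkkkkkkkkkkkkkkgWWWW
210 kkkkkkkgggggggggggggggggggggggggggggggggggggggggggggggggggggggggggggggggggggggggggggggggggggggggggggggggggggggkkkkkkkkkkkkkgWWWWWW
212 kkkkkkgggggggggggggggggggggggggggggggggggggggggggggggggggggggggggggggggggggggggggggggggggggggggggggggggggggggggkkkkkkkkkkgWWWWWWWW
214 kkkkkkgggggggggggggggggggggggggggggggggggggggggggggggggggggggggggggggggggggggggggggggggggggggggggggggggggggggggkkkkkkkkgWWWWWWWWWW
```

jog_arm([
  {"dx": 0,"dy": 0,"dz": -1,"ax": 0,"ay": 0,"az": 0},
  {"dx": -0.1,"dy": -0.1,"dz": -3,"ax": 0,"ay": 0,"az": 0},
  {"dx": -0.1,"dy": -0.1,"dz": -5,"ax": 0,"ay": 0,"az": 0},
  {"dx": -0.2,"dy": -0.2,"dz": -7,"ax": 0,"ay": 0,"az": 0},
], gripper=-0.4)

```text
clock: 19.15
tool_pos: [615.3, 165.8, 212.0]
ee_rot: [[-0.883, 0.469, 0.01], [0.468, 0.883, -0.032], [-0.024, -0.024, -0.999]]
contact_force: [-0.3, -0.6, -1.7]
width: 0.7
```

jog_arm([
  {"dx": -0.1,"dy": -0.1,"dz": -3,"ax": 0,"ay": 0,"az": 0},
  {"dx": -0.2,"dy": -0.2,"dz": -7,"ax": 0,"ay": 0,"az": 0},
  {"dx": -0.3,"dy": -0.2,"dz": -12,"ax": 0,"ay": 0,"az": 0},
  {"dx": -0.4,"dy": -0.4,"dz": -20,"ax": 0,"ay": 0,"az": 0},
], gripper=-0.4)

```text
clock: 19.55
tool_pos: [614.9, 165.8, 232.0]
ee_rot: [[-0.883, 0.469, 0.008], [0.468, 0.883, -0.033], [-0.023, -0.025, -0.999]]
contact_force: [-0.9, -0.5, -1.5]
width: 0.698
```

Run:
```python
from h import *
s=manip.sense();im=manip.camera("wrist");cv2.imwrite("pics/w13.png",im);C=cam("wrist",s)
print(s["tool_pos"],s["width"],s["contact_force"],s["clock"], proj(C,np.array([596.2,176.7,105])))
asc(im,96,216,190,330,3)
```

```text
[614.929 165.818 232.022] 0.6983379911246783 [-0.858 -0.474 -1.524] 19.55 [259.456 154.64 ]
96 kkkkkkkkkkkkookoooogggoogggggggggggWWWWWWgggggggggRRRRRRRRRRRRRRRRRRRRRRRRRRRRRRRRRRRRRRRRRoggggggggWWWWWWWWWWgggggggggggggggggggggggggggggg
99 kkkkkkkkkkokkkkoooookgokooogggggggggggggggggRRRRRRRRRRRRRRRRRRRRRRRRRRRRRRRRRRRRRRRRRRRRRRRRRRRRRogggggggggggggggggggggggggggggggggggggggggg
102 kkkkkkkkkkkkkkkkkkgogggogooooogggggggggRRRRRRRRRRRRRRRRRRRRRRRRRRRRRRRRRRRRRRRRRRRRRRRRRRRRRRRRRRRRRRRRggggggggggggggggggggggggggggggggggggg
105 kkkkkkkkkkkkkkkkkkkkkkooggoogogkgooRRRRRRRRRRRRRRRRRRRRRRRRRRRRRRRRRRRRRRRRRRRRRRRRRRRRRRRRRRRRRRRRRRRRRRRgggggggggggggggggggggggggggggggggg
108 kkkkkkkkkkkkkkkkkkkkkkkkkkkgoookRRRRRRRRRRRRRRRRRRRRRRRRRRRRRRRRRRRRRRRRRRRRRRRRRRRRRRRRRRRRRRRRRRRRRRRRRRRRRogggggggggggggggggggggggggggggg
111 kkkkkkkkkkkkkkkkkkkkkkkkkkkooRRRRRRRRRRRRRRRRRRRRRRRRRRRRRRRRRRRRRRRRRRRRRRRRRRRRRRRRRRRRRRRRRRRRRRRRRRRRRRRRRRRRggggggggggggggggggggggggggg
114 kkkkkkkkkkkkkkkkkkkkkkkkkkoRRRRRRRRRRRRRRRRRRRRRRRRRRRRRRRRRRRRRRRRRRRRRRRRRRRRRRRRRRRRRRRRRRRRRRRRRRRRRRRRRRRRRRRRggggggggggggggggggggg
[... 4089 characters left out ...]
kkkkkkkkkkkkkkkkkkkkkkkkkggggkkkkkkkkkkkkkkkkkkkkkkkkkkkkkkkkkkkkkkkkkkkkkkkkkkkkkkkkkkkkkkkkkkkkkkkkkkkkkkkkkgWWWWWWWWW
204 ggggggggggggggggkkkkkkkkkkkkkkkkkkkkkkkkkkkkkkkkkkkkkkkkkkkkkkkkkkkkkkkkkkkkkkkkkkkkkkkkkkkkkkkkkkkkkkkkkkkkkkkkkkkkkkkkkkkkkkkgWWWWWWWWWWWW
207 gggggggggggggggggggkkkggggggggggggggggggggggggggggggggggggggggggggggggggggggggggggggggggggggggggggggggggggggggggggggkokkkkggWWWWWWWWWWWWWWWW
210 ggggggggggggggggggggggggggggggggggggggggggggggggggggggggggggggggggggggggggggggggggggggggggggggggggggggggggggggggggggggggWWWWWWWWWWWWWWWWWWWW
213 ggggggggggggggggggggggggggggggggggggggggggggggggggggggggggggggggggggggggggggggggggggggggggggggggggggggggggggggggggggggggWWWWWWWWWWWWWWWWWWWW
```

jog_arm([
  {"dx": 0,"dy": 0,"dz": -20,"ax": 0,"ay": 0,"az": 0},
  {"dx": 0,"dy": 0,"dz": -40,"ax": 0,"ay": 0,"az": 0},
  {"dx": 0,"dy": -20,"dz": -45,"ax": 0,"ay": 0,"az": 0},
  {"dx": 0,"dy": -55,"dz": -45,"ax": 0,"ay": 0,"az": 0},
  {"dx": 0,"dy": -90,"dz": -45,"ax": 0,"ay": 0,"az": 0},
  {"dx": 0,"dy": -125,"dz": -45,"ax": 0,"ay": 0,"az": 0},
  {"dx": 0,"dy": -140,"dz": -45,"ax": 0,"ay": 0,"az": 0},
  {"dx": 0,"dy": -140,"dz": -45,"ax": 0,"ay": 0,"az": 0},
], gripper=-0.38)

```text
clock: 20.4
tool_pos: [548.5, 42.0, 282.5]
ee_rot: [[-0.882, 0.472, 0.011], [0.471, 0.882, -0.032], [-0.025, -0.023, -0.999]]
contact_force: [1.0, 0.3, -1.2]
width: 0.686
```

```bash
cat > g.py <<'E'
from h import *
from scipy.spatial.transform import Rotation as Ro
Rg=np.array([[-.971,-.241,-.0],[-.241,.971,.005],[-.001,.005,-1]])
u,_,v=np.linalg.svd(Rg);Rg=u@v
def goto(z,xy=(493.3,-79.5)):
    s=manip.sense();R=s["ee_rot"];p=s["tool_pos"]
    print("p",p,"F",s["contact_force"],"w",s["width"],s["clock"])
    print("shift",R.T@(np.array([*xy,z])-p),"rot",Ro.from_matrix(R.T@Rg).as_rotvec())
E
python3 -c "
from g import *
goto(205)"
```

```text
p [548.479  41.955 282.45 ] F [ 0.956  0.308 -1.155] w 0.6858225505940094 20.4
shift [  -6.603 -131.289   80.71 ] rot [-0.036  0.016 -0.734]
```

jog_arm([
  {"dx": -1,"dy": -25,"dz": 5,"ax": -0.006,"ay": 0.003,"az": -0.12},
  {"dx": -2,"dy": -55,"dz": 15,"ax": -0.012,"ay": 0.006,"az": -0.24},
  {"dx": -4,"dy": -90,"dz": 30,"ax": -0.018,"ay": 0.008,"az": -0.36},
  {"dx": -5,"dy": -120,"dz": 45,"ax": -0.024,"ay": 0.011,"az": -0.48},
  {"dx": -6.6,"dy": -131,"dz": 60,"ax": -0.03,"ay": 0.013,"az": -0.6},
  {"dx": -6.6,"dy": -131,"dz": 75,"ax": -0.036,"ay": 0.016,"az": -0.72},
  {"dx": -6.6,"dy": -131,"dz": 80,"ax": -0.036,"ay": 0.016,"az": -0.734},
  {"dx": -6.6,"dy": -131,"dz": 80,"ax": -0.036,"ay": 0.016,"az": -0.734},
], gripper=-0.38)

```text
clock: 21.2
tool_pos: [493.2, -78.6, 204.9]
ee_rot: [[-0.971, -0.239, -0.002], [-0.24, 0.971, 0.005], [0.0, 0.006, -1.0]]
contact_force: [-0.6, 0.7, -2.4]
width: 0.687
```

Run:
```python
from g import *
goto(200.3)
s=manip.sense();im=manip.camera("wrist");cv2.imwrite("pics/w14.png",im)
old=cv2.imread("pics/w5.png")
# compare jaws (dark) mask with old picture
for n,i in(("old",old),("new",im)):
    d=(i.max(2)<62)[165:215,215:300]
    print(n,[(r+165,[ (a+215,b+215) for a,b in (lambda x:[(k[0],k[-1]) for k in np.split(x,np.where(np.diff(x)>2)[0]+1) if len(k)>4])(np.where(d[r])[0])]) for r in range(9,50,4)])
    print([b[0] for b in blobs(blue(i,30),200)])
asc(im,150,200,195,320)
```

```text
p [493.193 -78.612 204.875] F [-0.598  0.726 -2.355] w 0.687421602830657 21.2
shift [ 0.108 -0.913  4.57 ] rot [ 0.001 -0.001 -0.001]
old [(174, []), (178, []), (182, [(np.int64(225), np.int64(236)), (np.int64(280), np.int64(290))]), (186, [(np.int64(222), np.int64(236)), (np.int64(279), np.int64(292))]), (190, [(np.int64(220), np.int64(236)), (np.int64(279), np.int64(294))]), (194, [(np.int64(218), np.int64(234)), (np.int64(281), np.int64(296))]), (198, [(np.int64(215), np.int64(232)), (np.int64(283), np.int64(299))]), (202, [(np.int64(215), np.int64(299))]), (206, [(np.int64(215), np.int64(299))]), (210, [(np.int64(215), np.int64(220)), (np.int64(223), np.int64(289)), (np.int64(294), np.int64(299))]), (214, [])]
[array([204.2, 268.5]), array([308. , 269.3]), array([116.2, 267.9])]
new [(174, []), (178, []), (182, [(np.int64(230), np.int64(240))]), (186, [(np.int64(228), np.int64(240)), (np.int64(282), np.int64(294))]), (190, [(np.int64(225), np.int64(240)), (np.int64(282), np.int64(296))]), (194, [(np.int64(222), np.int64(239)), (np.int64(283), np.int64(298))]), (198, [(np.int64(21
[... 2871 characters left out ...]
WWWWWWWWWWookkkkkkkkkkkkkkoWWWWWWWWWWWWWWWWWWWWWWW
190 WWWWWWWWWWWWWWWWWWWWWWWWWWWWogkkkkkkkkkkkkkkkkggWWWWWWWWWWWWWWWWWWWWWWWWWWWWWWWWWWWWWWgkkkkkkkkkkkkkkkoWWWWWWWWWWWWWWWWWWWWWW
192 WWWWWWWWWWWWWWWWWWWWWWWWWWWggkkkkkkkkkkkkkkkkkgWWWWWWWWWWWWWWWWWWWWWWWWWWWWWWWWWWWWWWWgkkkkkkkkkkkkkkkkgWWWWWWWWWWWWWWWWWWWWW
194 WWWWWWWWWWWWWWWWWWWWWWWWWWgkkkkkkkkkkkkkkkkkkgWWWWWWWWWWWWWWWWWWWWWWWWWWWWWWWWWWWWWWWWggkkkkkkkkkkkkkkkkggWWWWWWWWWWWWWWWWWWW
196 WWWWWWWWWWWWWWWWWWWWWWWWggkkkkkkkkkkkkkkkkkkgWWWWWWWWWWWWWWWWWWWWWWWWWWWWWWWWWWWWWWWWWWggkkkkkkkkkkkkkkkkggWWWWWgWWWWWWWWWWWW
198 WWWWWWWWWWWWWWWWWWWWWWWgkkkkkkkkkkkkkkkkkkkgWWWWWWWWWWWWWWWWWWWWWWWWWWWWWWWWWWWWWWWWWWWWggkkkkkkkkkkkkkkkkggWWWWWWWWWWWWWWWWW
```

jog_arm([
  {"dx": 0.1,"dy": -0.9,"dz": 0,"ax": 0.02,"ay": 0.017,"az": 0},
  {"dx": 0.1,"dy": -0.9,"dz": 8,"ax": 0.02,"ay": 0.017,"az": 0},
  {"dx": 0.1,"dy": -0.9,"dz": 18,"ax": 0.02,"ay": 0.017,"az": 0},
  {"dx": 0.1,"dy": -0.9,"dz": 26,"ax": 0.02,"ay": 0.017,"az": 0},
  {"dx": 0.1,"dy": -0.9,"dz": 30,"ax": 0.02,"ay": 0.017,"az": 0},
  {"dx": 0.1,"dy": -0.9,"dz": 30,"ax": 0.02,"ay": 0.017,"az": 0},
], gripper=-0.38)

```text
clock: 21.85
tool_pos: [492.9, -79.2, 174.5]
ee_rot: [[-0.971, -0.24, -0.014], [-0.24, 0.971, -0.018], [0.018, -0.014, -1.0]]
contact_force: [-0.5, -0.4, -1.7]
width: 0.693
```

jog_arm([
  {"dx": 0,"dy": 0,"dz": 4,"ax": 0,"ay": 0,"az": 0},
  {"dx": 0,"dy": 0,"dz": 9,"ax": 0,"ay": 0,"az": 0},
  {"dx": 0,"dy": 0,"dz": 14,"ax": 0,"ay": 0,"az": 0},
  {"dx": 0,"dy": 0,"dz": 14,"ax": 0,"ay": 0,"az": 0},
], gripper=-0.38)

```text
clock: 22.25
tool_pos: [492.1, -79.3, 159.6]
ee_rot: [[-0.971, -0.24, -0.016], [-0.239, 0.971, -0.018], [0.019, -0.013, -1.0]]
contact_force: [-0.0, -0.2, -2.7]
width: 0.694
```

jog_arm([
  {"dx": -1,"dy": 0,"dz": 4,"ax": 0,"ay": 0,"az": 0},
  {"dx": -1.1,"dy": 0.1,"dz": 9,"ax": 0,"ay": 0,"az": 0},
  {"dx": -1.2,"dy": 0.2,"dz": 14,"ax": 0,"ay": 0,"az": 0},
  {"dx": -1.2,"dy": 0.2,"dz": 14,"ax": 0,"ay": 0,"az": 0},
], gripper=-0.38)

```text
clock: 22.65
tool_pos: [492.2, -78.8, 144.6]
ee_rot: [[-0.971, -0.24, -0.017], [-0.24, 0.971, -0.017], [0.021, -0.012, -1.0]]
contact_force: [-0.9, -0.1, -1.9]
width: 0.693
```

jog_arm([
  {"dx": 0,"dy": 0,"dz": 4,"ax": 0,"ay": 0,"az": 0},
  {"dx": -0.1,"dy": 0.1,"dz": 8,"ax": 0,"ay": 0,"az": 0},
  {"dx": -0.2,"dy": 0.1,"dz": 11,"ax": 0,"ay": 0,"az": 0},
  {"dx": -0.2,"dy": 0.1,"dz": 11,"ax": 0,"ay": 0,"az": 0},
], gripper=-0.38)

```text
clock: 23.05
tool_pos: [491.8, -78.8, 133.0]
ee_rot: [[-0.971, -0.24, -0.019], [-0.24, 0.971, -0.017], [0.022, -0.012, -1.0]]
contact_force: [-0.1, 0.4, -1.6]
width: 0.695
```

jog_arm([
  {"dx": 0,"dy": 0,"dz": 1.5,"ax": 0,"ay": 0,"az": 0},
  {"dx": -0.1,"dy": 0,"dz": 3,"ax": 0,"ay": 0,"az": 0},
  {"dx": -0.1,"dy": 0,"dz": 3,"ax": 0,"ay": 0,"az": 0},
], gripper=-0.38)

```text
clock: 23.35
tool_pos: [492.1, -78.8, 130.1]
ee_rot: [[-0.971, -0.24, -0.018], [-0.239, 0.971, -0.017], [0.021, -0.012, -1.0]]
contact_force: [0.5, -1.0, -1.3]
width: 0.688
```

jog_arm([
  {"dx": 0,"dy": 0,"dz": 0.7,"ax": 0,"ay": 0,"az": 0},
  {"dx": 0,"dy": 0,"dz": 1.4,"ax": 0,"ay": 0,"az": 0},
  {"dx": 0,"dy": 0,"dz": 1.4,"ax": 0,"ay": 0,"az": 0},
], gripper=-0.38)

```text
clock: 23.65
tool_pos: [492.9, -78.9, 129.7]
ee_rot: [[-0.971, -0.24, -0.016], [-0.24, 0.971, -0.017], [0.02, -0.012, -1.0]]
contact_force: [-0.3, 0.6, 5.2]
width: 0.694
```

jog_arm([
  {"dx": 0,"dy": 0,"dz": 0,"ax": 0,"ay": 0,"az": 0},
  {"dx": 0,"dy": 0,"dz": 0,"ax": 0,"ay": 0,"az": 0},
  {"dx": 0,"dy": 0,"dz": 0,"ax": 0,"ay": 0,"az": 0},
], gripper=-0.5)

```text
clock: 23.95
tool_pos: [492.6, -78.8, 129.4]
ee_rot: [[-0.971, -0.24, -0.017], [-0.24, 0.971, -0.017], [0.02, -0.012, -1.0]]
contact_force: [0.1, -0.2, 0.1]
width: 0.748
```

jog_arm([
  {"dx": 0,"dy": 0,"dz": 0,"ax": 0,"ay": 0,"az": 0},
  {"dx": 0,"dy": 0,"dz": 0,"ax": 0,"ay": 0,"az": 0},
  {"dx": 0,"dy": 0,"dz": 0,"ax": 0,"ay": 0,"az": 0},
  {"dx": 0,"dy": 0,"dz": 0,"ax": 0,"ay": 0,"az": 0},
], gripper=-1)

```text
clock: 24.35
tool_pos: [492.6, -78.9, 129.3]
ee_rot: [[-0.971, -0.24, -0.017], [-0.24, 0.971, -0.017], [0.02, -0.012, -1.0]]
contact_force: [0.3, -0.9, 0.4]
width: 1.003
```

jog_arm([
  {"dx": 0,"dy": 0,"dz": -5,"ax": 0,"ay": 0,"az": 0},
  {"dx": 0,"dy": 0,"dz": -20,"ax": 0,"ay": 0,"az": 0},
  {"dx": 0,"dy": 0,"dz": -40,"ax": 0,"ay": 0,"az": 0},
  {"dx": 0,"dy": 0,"dz": -65,"ax": 0,"ay": 0,"az": 0},
  {"dx": 0,"dy": 0,"dz": -72,"ax": 0,"ay": 0,"az": 0},
  {"dx": 0,"dy": 0,"dz": -72,"ax": 0,"ay": 0,"az": 0},
  {"dx": 0,"dy": 0,"dz": -72,"ax": 0,"ay": 0,"az": 0},
], gripper=-1)

```text
clock: 25.05
tool_pos: [493.3, -77.5, 200.6]
ee_rot: [[-0.971, -0.24, -0.018], [-0.24, 0.971, -0.016], [0.021, -0.012, -1.0]]
contact_force: [-0.1, -0.2, -0.0]
width: 1.001
```

Run:
```python
from g import *
s=manip.sense();im=manip.camera("wrist");cv2.imwrite("pics/w15.png",im);C=cam("wrist",s)
print(s["tool_pos"],s["ee_rot"],s["contact_force"],s["width"],s["clock"])
for b in blobs(blue(im,30),200):print(*b,onz(C,b[0],129))
import pickle
s0,i0=pickle.load(open("w2.pkl","rb"));C0=cam("wrist",s0)
for b in blobs(blue(i0,30),200):print("orig",onz(C0,b[0],129))
S,D=cam("scene"),cam("side")
for n in("scene","side"):
    i=manip.camera(n);cv2.imwrite(f"pics/{n}9.png",i);print(n,[b[0] for b in blobs(blue(i),15)],[b[0] for b in blobs(red(i),15)])
```

```text
[493.327 -77.528 200.566] [[-0.971 -0.24  -0.018]
 [-0.24   0.971 -0.016]
 [ 0.021 -0.012 -1.   ]] [-0.144 -0.248 -0.05 ] 1.0013516678442136 25.05
[222.1 209.1] [ 210  186   25   47 1074] [494.874 -98.335 129.   ]
[296.7 209.7] [ 285  187   26   47 1078] [484.369 -55.085 129.   ]
[ 98.7 275.5] [ 88 263  24  31 217] [ 557.864 -165.048  129.   ]
orig [ 494.416 -100.869  129.   ]
orig [483.816 -57.563 129.   ]
orig [ 556.406 -166.257  129.   ]
scene [array([46.1, 20.3]), array([265.7, 160.7]), array([283. , 163.9]), array([198.7, 215.2])] [array([185.4, 164. ]), array([349.2, 242.2])]
side [array([195.6, 196.6]), array([209.3, 205. ]), array([306.7, 262.5])] [array([200.5, 163.9]), array([224.6, 161.5]), array([283.3, 348.1])]
```

Run:
```python
from g import *
S,D=cam("scene"),cam("side")
A,e=tri([ray(S,(283.,163.9)),ray(D,(195.6,196.6))]);B,e2=tri([ray(S,(265.7,160.7)),ray(D,(209.3,205.))]);print(A,e,B,e2,(A+B)/2)
for n,c0 in(("scene",(322,372,205,275)),("side",(185,235,145,175))):
    i=cv2.imread(f"pics/{n}9.png");print(n);asc(i,c0[2],c0[3],c0[0],c0[1],1 if n=="side" else 2)
```

```text
[483.825 -54.906 122.629] [np.float64(0.26356064118868383), np.float64(0.2635606411887721)] [496.761 -97.884 123.263] [np.float64(0.14043737953939348), np.float64(0.14043737953923668)] [490.293 -76.395 122.946]
scene
205 gggggggggggggggggggggggggggggggggggggggggggggggggg
207 gggggggggggggggggggggggggggggggggggggggggggggggggg
209 gggggggggggggggggggggggggggggggggggggggggggggggggg
211 gggggggggggggggggggggggggggggggggggggggggggggggggg
213 gggggggggggggggggggggggggggggggggggggggggggggggggg
215 gggggggggggggggggggggggggggggggggggggggggggggggggg
217 gggggggggggggggggggggggggggggggggggggggggggggggggg
219 gggggggggggggggggggggggggggggggggggggggggggggggggg
221 gggggggggggggggggggggggggggggggggggggggggggggggggg
223 gggggggggggggggggggggggggggggggggggggggggggggggggg
225 ggggggggkkkkkkkRRRRRRRRRRRRRRRRooggggggggggggggggg
227 gggkkkkkkgoRRRRRRRRRRRoooooooooRRRRRRogggggggggggg
229 kkkkkkggooRRRRRRRRRoooWWWWWWWWoooooRRRRRRkkggggggg
231 kkkkkkooRRRRRRRRRRoogWWWWWWWWWWWWooooRRRRRRokkkggg
233 kkkkkoRRRRooooooooggggWWWWWWWWWWWWgoooRRRRRRRkkkkg
235 kkkkkRRRRRogggggggggggggWWWWWWWWWWggooRRRRRRRRRkkk
237
[... 1996 characters left out ...]
RRRRRRogggggggggggggkkkkkkkkRRRRkkkkkkkg
163 kkkkgggoRRRRRRRRRRRgggggggkgggkkkkkkkkRRRRkgggkkkk
164 kkkkgggoRRRRRRRRRRRRRRRRRoggggkkkkkkkkRRRggggggggk
165 kkkkkkgkRRRRRRRRRRRRRRRRRRogggkkkkkkkkkRoggggggggk
166 kkkkkkkkkRRRRRRRRRRRRRRRRRogggkkkkkkkkkkkgggggggkk
167 kkkkkkkkkkRRRRRRRRRRRRRRRRogggkkkkkkkkkkkkkkokkkkk
168 kkkkkkkkkkkkkoRRRRRRRRRRRRggggkkkkkkkkkkkkkkkkkkkk
169 kkkkkkkkkkkkkgggoooRRRoRRRkgggkkkkkkkkkkkkkkkkkkkk
170 kkkkokkkkkkkkkggggggggggggggggkkkkkkkkkkkkkkkkkkkk
171 kgggggggkkkkkkggggggggggggggggkkkkkkkkkkkkkkkkkkkk
172 ggggggggkkkkkkkkggggggggggggggkkkkkkkkkkkkkggkkkkk
173 ggggggggkkkkkkkkkkkkkgggggggggkkkkkkkkkkggggggkkkk
174 kgggggkkkkkkkkkkkkkkkkkkkkkgggkkkkkkkkkgggggggkkkk
```

```bash
python3 -c "
from station import manip
print(manip.close_job())"
```

```text
the job is handed in; nothing more can be done
None
```

The job is done and handed in at about 25 s of the 72 s allowed; no verdict is reported. I picked the snap ring off its dish with the pliers, lowered it over the axle and let it shut in the groove. The pliers are back standing in their holder.

**Pressing:** the red disc came to a firm stop, and the last reading at the stop was about 8.5 N. That stayed around 8 N while the ring contracted, against the 15 N limit.

**Ring:** a wrist image after I withdrew the pliers showed it closed around the axle. The eyes were about 37 mm apart, which is the shut spacing, and there was no gap to the axle. I did not measure its height or tilt at the end.

**Pliers:** the grip is 122.9 mm above the table, where 123 mm is expected with the tips on the pocket floor. The fixed cameras put the grip about 7 mm from where it first stood (about 2.5 mm by the wrist camera). That fits a different lean of about 3° in the pocket, well under the 0.2 rad limit.

**Other checks:**
- **Cameras:** the fixed cameras and the wrist camera disagreed by about 6–7 mm on where the pliers first stood. I used the wrist camera.
- **Tile and screwdriver:** they had not moved in the overview image.
- **White cone:** I did not measure it again at the end; no move went near it.

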